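# Isolate the tilting pan and tip its potatoes into a tub

### The job

Empty the bench-top tilting pan: stand the clear tub on the table under its pouring lip, switch the pan off at the grey isolator (turn the black handle from upright to level, pointing left, fully home) before tipping the pan at all, then swing the pan's side lever right over so that all three potatoes slide into the tub. Once they are in, swing the lever back so that the pan lies level again, and leave the tub standing upright on the table with the potatoes in it. Do not touch the potatoes, and leave everything else on the table where it stands.

Things in the scene. Friction and masses are not known exactly. Their poses are not given: they have to be found in the camera images.
- pan_base: fixed steel housing of the tilting pan, x +-60, y -67 to 63, top 128 mm. Origin on table; y axis = pouring direction (to the robot). Level pan: inside x +-52, y -59 to 78, floor z 166, walls 46 high, open at +y, lip to y 94, z 155 to 166. Brackets x +-64 reach y 96, underside z 160. Counterweight at x 74 to 110 up to z 270 mm. The tub fits under the lip beside the wall y = 63, long side along x.
- pan_hinge (a point): point on the pan's hinge line, midway between the brackets: (0, 78, 178) mm in the frame of pan_base. The hinge line runs along pan_base's x axis.
- pan (a joint): tilt of the pan, rad: 0 = level, 1.0 = tipped fully over. Over-centre counterweight: it stays at either end by itself, the dead point lies near 0.6. About 4 N at the lever's grip throws it.
- lever_grip (a point): middle of the black grip of the tilt lever, which turns with the pan. The lever lies at x = -115 mm of pan_base (the robot's right of the pan) and leans 0.5 rad to -y (away from the robot) from upright when the pan is level, 0.5 rad to +y when tipped. This point is 90 mm from the hinge line; the grip is a round bar 23 mm thick from 55 to 123 mm along the lever, ends rounded.
- isolator: fixed grey rotary isolator, box 90 mm wide (its y), 156 mm high, on a steel foot 100 x 88 mm; a stub 24 mm wide stands 14 mm above its top. Front face at its x = -35 mm. Origin on the table under the middle of the foot; x axis points from front to back, y axis to the left for one who faces its front. It stands at the back right of the table.
- isolator_shaft (a point): point on the handle's turning axis, in the middle of the handle's thickness: at (-59, 0, 100) mm in the frame of isolator. The axis runs along the isolator's x axis.
- isolator_handle (a joint): angle of the isolator's black pistol handle, rad: 0 = upright, on; 1.571 = level, pointing to the left as seen by one who faces the front (isolator's +y), off. Over-centre: it snaps to the nearer end by itself. About 3 N at the grip.
- handle_grip (a point): middle of the thick end of the isolator handle, 67 mm from the turning axis; the thick end is 24 mm across and 34 mm long, the handle ends 84 mm from the axis. It stands 59 mm in front of the isolator's origin; 12 mm of handle before and behind this point.
- tub: loose clear plastic tub, open at the top, 143 mm (its x) by 108 mm (its y) at the rim, 120 x 88 mm at the foot, 140 mm high, 0.11 kg. Origin at the middle of its underside. The walls lean outwards towards the rim and are a few mm thick; pinch one wall from above at its middle.
- potato0: loose brown potato, blunt-ended, 66 mm long (its x) and 42 mm thick, lying in the pan; origin at its centre
- potato1: loose brown potato, blunt-ended, 62 mm long (its x) and 40 mm thick, lying in the pan; origin at its centre
- potato2: loose brown potato, blunt-ended, 64 mm long (its x) and 41 mm thick, lying in the pan; origin at its centre
- spice_jar: bystander, stands firm: white-capped spice jar, 41 mm across, 107 mm high; origin at the middle of its underside
- glasses: bystander, stands firm: stack of pressed glass bowls, 87 mm across, 137 mm high; origin at the middle of its underside
- tin_tall: bystander: tall food tin, 75 mm across, 110 mm high; origin at the middle of its underside
- tin_low: bystander: low food tin, 75 mm across, 58 mm high; origin at the middle of its underside

How it is judged:
On the way, in this order (a step that is already met when the one before it is completed fails the run):
1. the isolator is off while the pan still lies level (value of joint isolator_handle above 1.45 rad and value of joint pan below 0.06 rad), for 0.2 s.
2. the pan is tipped over and all three potatoes are in the tub (value of joint pan above 0.6 rad and x of potato0 in the frame of tub between -0.066 and 0.066 m and y of potato0 in the frame of tub between -0.05 and 0.05 m and z of potato0 in the frame of tub between 0 and 0.135 m and x of potato1 in the frame of tub between -0.066 and 0.066 m and y of potato1 in the frame of tub between -0.05 and 0.05 m and z of potato1 in the frame of tub between 0 and 0.135 m and x of potato2 in the frame of tub between -0.066 and 0.066 m and y of potato2 in the frame of tub between -0.05 and 0.05 m and z of potato2 in the frame of tub between 0 and 0.135 m), for 0.2 s.
At the end, for the whole second after the job is handed in: the isolator handle is level at its off stop (over 1.45 rad), the pan is back level (under 0.06 rad), the tub stands upright on the table at rest, and all three potatoes lie at rest inside it (all of step 1 and angle between tub's own z axis and vertical below 0.08 rad and height (world z) of tub between -0.01 and 0.01 m and linear speed of tub below 0.02 m/s and x of potato0 in the frame of tub between -0.066 and 0.066 m and y of potato0 in the frame of tub between -0.05 and 0.05 m and z of potato0 in the frame of tub between 0 and 0.135 m and x of potato1 in the frame of tub between -0.066 and 0.066 m and y of potato1 in the frame of tub between -0.05 and 0.05 m and z of potato1 in the frame of tub between 0 and 0.135 m and x of potato2 in the frame of tub between -0.066 and 0.066 m and y of potato2 in the frame of tub between -0.05 and 0.05 m and z of potato2 in the frame of tub between 0 and 0.135 m and linear speed of each of potato0, potato1, potato2 below 0.05 m/s); the robot touches nothing.
It fails at once if the pan is tipped (over 0.2 rad) while the isolator is not off (under 1.3 rad) (value of joint pan above 0.2 rad and value of joint isolator_handle below 1.3 rad).
It fails at once if the gripper or arm touches a potato (over 1 N) (contact force between any of the fingers, the arm and potato0 above 1 N or contact force between any of the fingers, the arm and potato1 above 1 N or contact force between any of the fingers, the arm and potato2 above 1 N).
It fails at once if another loose thing on the table is knocked over (over 0.4 rad) or moved more than 40 mm ((distance of tin_tall from where it was at the start of the episode above 0.04 m or angle between tin_tall's own z axis and vertical above 0.4 rad) or (distance of tin_low from where it was at the start of the episode above 0.04 m or angle between tin_low's own z axis and vertical above 0.4 rad)).
It also fails if it takes over 70 s, if anything falls off the work surface, if the arm or the gripper's body presses on something with over 40 N, if the wrist force passes 120 N, or if a joint passes its speed limit or range.

### The arm

A 6-joint arm with a two-finger parallel gripper is mounted at the origin on the work surface; the furniture and walls round the work are solid. World frame = base frame: x ahead of the robot, y to its left, z up, the work surface at z = 0. Lengths are in m, angles in rad, forces in N, time in s.
With the tool pointing down it reaches from about 0.4 to 0.825 m from the base axis. Payload 7 kg.
Tool frame: the origin (TCP) lies at the very end of the fingers, on their centre line; the grasp point (between the pads) lies 19 mm behind it; z points along the fingers, y is the line along which they close (so a half turn about z gives the same grasp; the last joint's range is limited). The gripper opens to 88 mm and grips with 3 to 60 N. Pads are 19 mm wide; open, the fingers measure 130 mm over their backs; the gripper's body (78 mm by 193 mm) begins 47 mm behind the grasp point.
Start: joints at [-0.935, 0.359, 0.012, 0, -1.224, -0.288], TCP at [0.23, -0.635, 0.227] pointing down, gripper open.
Joint ranges: [-3.07, 3.07], [-1.43, 2.12], [-1.02, 1.25], [-3.03, 1.67], [-3.05, -0], [-3.03, 3.03]. Speed limits (rad/s): [2.39, 2.39, 3.01, 3.14, 3.14, 3.14].

### API

Orientations are given as [roll, pitch, yaw] about the fixed x, y, z axes, in that order (R = Rz(yaw) Ry(pitch) Rx(roll)).
In Python, from station import * gives the robot as it stands.
- The arm moves only by the tool servo_tool, never from a script. Its argument "moves" is a list of rows, each an object of numbers: "jaw": the opening, from 0 (shut) to 1 (fully open); "dx", "dy", "dz": the shift along the world's x, y, z in m; "roll": the turn about the world's z in degrees. A call has exactly 10 rows; each row shifts and turns the commanded pose from where the row before left it; what a row does not reach is not made up. A row lasts 1/8 s, in which the tool goes at most 62.5 mm and 10.7 degrees, less where a joint would pass 70% of its speed; a pose out of reach is approached as far as the arm can. A call with a gripper value outside its range is refused whole. The fingers move at their own pace and stop on an object; "newtons" is the grip in N (left out, the last holds). Time passes only in rows, so rows that do not move let the fingers close, or fill a call up. It gives the time, the measured TCP pose, the force, the opening and the grip force at its end, in the units of the state.
- get_state(): the state, without advancing time (a new reading comes with each control period).
- grab_frame(name): name is "side" or "top"; returns (picture, depth): 384x512x3 uint8, red, green, blue; 384x512 float32, m along the optical axis (not along the pixel's ray), 0 where there is no reading.
- calibration(name): a dict with "intrinsics" (3x3 intrinsics, pixels), "R" (3x3) and "t" (3): a world point X has camera coordinates R X + t. Camera axes: x right, y down, z forward; pixel columns grow to the right and rows downward; lengths in m; the calibration is good to about 2 mm. A picture is of the moment at which its call begins. calibration takes no time and is no camera call.
- job_done(): hands the job in; it is judged then, once.
The state is a dict: "t": time; "q": joint angles; "qd": joint speeds; "joint_efforts": joint torques, N m; "eef_pos": TCP position; "ee_rot": TCP orientation; "force": force on the tool from outside, world axes, zero at the start; "moment": the same for the moment, N m; "width": finger opening in m; "gripper_force": force on a finger pad.
Only numpy, scipy, OpenCV 4.12 (cv2) and the standard library are available. Lean on these libraries where they do the work, as an engineer would, in place of code of your own. Each camera call takes 0.05 s, during which the arm holds its last target. There are 200 camera calls.

## Working session

There is one attempt and no reset: what is moved stays moved. The work goes in short steps, Python scripts to look and compute and a tool call to move; the robot and the scene stay as the last step left them, time stands still between calls to the robot, and variables do not carry over. Pictures are saved under pics/ and viewed, at most 10 in all, crops included, and the job is handed in when it is done.

Besides the shell and the picture viewer there is one more tool, called after "Call:" as name(argument=value, ...), one argument or row to a line, values as JSON. servo_tool: Moves the arm, as the interface text tells. Its arguments: {"type":"object","properties":{"moves":{"type":"array","items":{"type":"object","properties":{"jaw":{"type":"number"},"dx":{"type":"number"},"dy":{"type":"number"},"dz":{"type":"number"},"roll":{"type":"number"}}}},"newtons":{"type":"number"}},"required":["moves"]}

```bash
mkdir -p pics
cat > h.py <<'E'
from station import *
import numpy as np, cv2
def grab(n,save=None):
    p,d=grab_frame(n)
    if save: cv2.imwrite(f'pics/{save}.png',cv2.cvtColor(p,cv2.COLOR_RGB2BGR))
    np.savez(f'/tmp/{n}.npz',p=p,d=d)
    return p,d
def cloud(n,d):
    c=calibration(n);K=c['intrinsics'];v,u=np.mgrid[:384,:512]
    P=np.stack([(u-K[0,2])/K[0,0]*d,(v-K[1,2])/K[1,1]*d,d],-1)
    W=(P-c['t'])@np.array(c['R']); W[d==0]=np.nan
    return W
def ray(n,u,v,z):
    c=calibration(n);R=np.array(c['R']);o=-R.T@np.array(c['t'])
    r=R.T@np.linalg.inv(c['intrinsics'])@[u,v,1]
    return o+r*(z-o[2])/r[2]
E
python3 - <<'E'
from h import *
for n in('side','top'):
    p,d=grab(n,n+'0');c=calibration(n);print(n,-np.array(c['R']).T@c['t'],(d==0).mean())
print(get_state())
E
```

```text
side [0.35570232 1.014681   1.15859002] 0.0042572021484375
top [0.36560128 0.07776326 1.21797454] 0.0038655598958333335
{'t': 0.1, 'q': array([-9.34894112e-01,  3.59361784e-01,  1.11714208e-02, -3.04775687e-04,
       -1.22413875e+00, -2.88092428e-01]), 'qd': array([-0.00092864, -0.00020305,  0.00028888,  0.00215119, -0.00039051,
        0.00064511]), 'joint_efforts': array([-9.43532068e-04, -5.84161413e+01,  2.93751866e+01,  7.01546922e+00,
        1.01580354e-02, -8.15697581e-05]), 'eef_pos': array([ 0.22988405, -0.63417978,  0.2256961 ]), 'ee_rot': array([ 3.14004162e+00, -1.60825533e-04, -2.79388651e+00]), 'force': array([-0.70049718,  0.93694718, -0.23889574]), 'moment': array([-0.02209133, -0.00600528,  0.01742415]), 'gripper_force': 0.0, 'width': 0.08768303819644167}
```

View pics/side0.png

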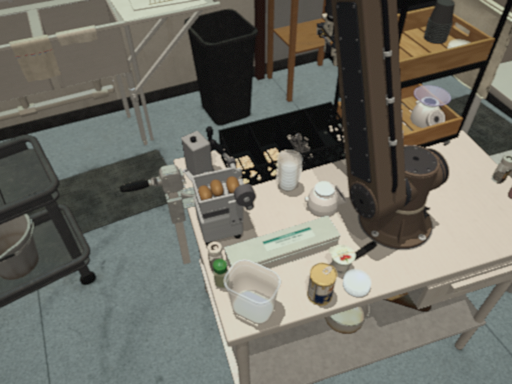

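View pics/top0.png

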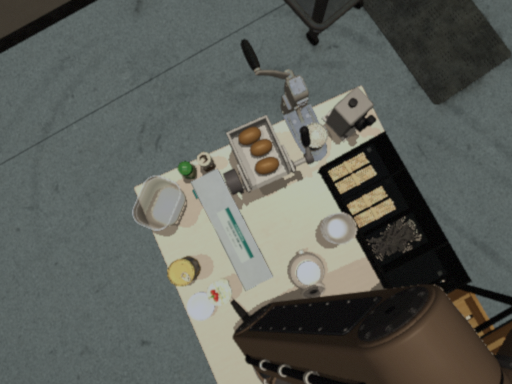

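The side view shows the pan at about (215,200), the isolator at (196,152) and the tub at (252,292). The top view shows the pan at (258,155), the lever grip at about (306,143), the isolator at (350,112) and the tub at (163,203). Next come enlarged crops and point clouds.

Run:
```python
from h import *
s=np.load('/tmp/side.npz');t=np.load('/tmp/top.npz')
a=cv2.resize(s['p'][120:330,110:310],None,fx=2.85,fy=2.85,interpolation=cv2.INTER_CUBIC)
b=cv2.resize(t['p'][70:270,130:390],None,fx=3,fy=3,interpolation=cv2.INTER_CUBIC)
cv2.imwrite('pics/c_side.png',a[...,::-1]);cv2.imwrite('pics/c_top.png',b[...,::-1])
W=cloud('top',t['d'])
for n,(u,v) in dict(tubmid=(163,203),tubrim=(148,180),potA=(249,135),potB=(261,147),potC=(266,166),grip=(306,143),iso=(350,112),isoh=(365,122),boxmid=(233,220),jar=(316,133),w1=(337,230),w2=(308,270),yel=(182,270),blk=(234,182),green=(187,170),grn2=(206,160),table=(270,230)).items(): print(n,W[v,u].round(3))
```

```text
tubmid [0.444 0.382 0.001]
tubrim [0.499 0.391 0.133]
potA [0.605 0.113 0.203]
potB [0.573 0.082 0.202]
potC [0.523 0.07  0.21 ]
grip [ 0.573 -0.029  0.248]
iso [ 0.677 -0.16   0.154]
isoh [ 0.646 -0.197  0.165]
boxmid [0.39  0.164 0.066]
jar [ 0.643 -0.08   0.058]
w1 [ 0.359 -0.128  0.094]
w2 [ 0.249 -0.046  0.087]
yel [0.253 0.301 0.106]
blk [0.476 0.147 0.265]
green [0.53  0.291 0.1  ]
grn2 [0.557 0.237 0.108]
table [ 0.36   0.057 -0.002]
```

View pics/c_top.png

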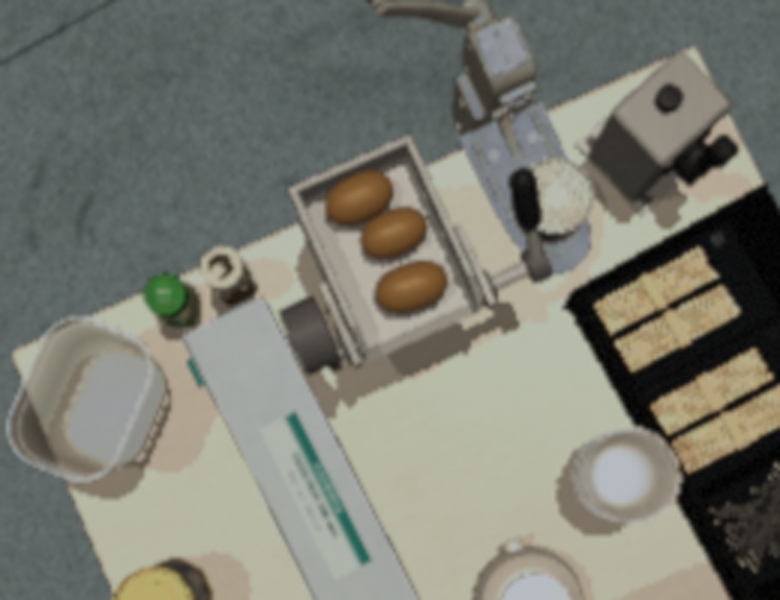

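View pics/c_side.png

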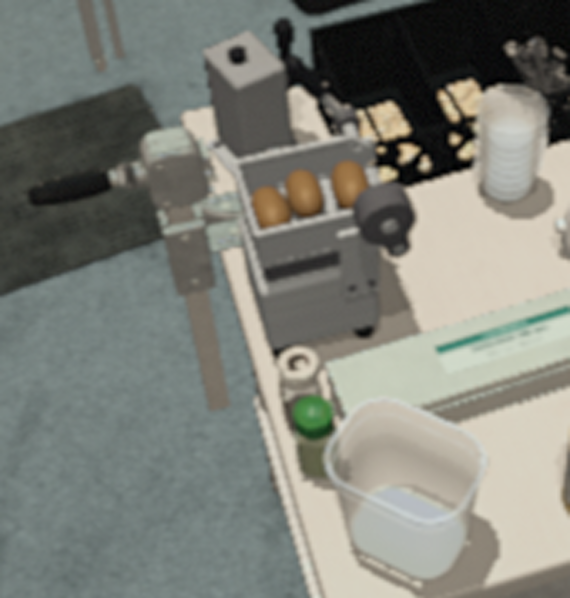

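The crops show the pan rim as a box with corners at top-crop (410,140), (292,190), (362,360) and (480,310). The lever grip is at (525,200), the isolator stub at (668,97), and its handle end near (700,158). The tub lies left of a long film box. Next I fit the poses from the clouds.

Run:
```python
from h import *
s=np.load('/tmp/side.npz');t=np.load('/tmp/top.npz')
Wt=cloud('top',t['d']);Ws=cloud('side',s['d'])
def sel(W,p,x0,x1,y0,y1,z0,z1,f=None):
    m=(W[...,0]>x0)&(W[...,0]<x1)&(W[...,1]>y0)&(W[...,1]<y1)&(W[...,2]>z0)&(W[...,2]<z1)
    if f is not None: m&=f(p.astype(int))
    return W[m]
def rect(P,n):
    (c,wh,a)=cv2.minAreaRect((P[:,:2]*1000).astype(np.float32)); print(n,len(P),np.round(c,1),np.round(wh,1),round(a,1),'zmed',np.median(P[:,2]).round(3))
grey=lambda p:(abs(p[...,0]-p[...,2])<35)
for n,W,p in(('top',Wt,t['p']),('side',Ws,s['p'])):
    print(n)
    rect(sel(W,p,.42,.72,-.0,.2,.203,.218,grey),'panrim')
    rect(sel(W,p,.60,.78,-.26,-.08,.150,.160,grey),'isotop')
    rect(sel(W,p,.60,.78,-.26,-.08,.164,.175,grey),'isostub')
    dark=lambda p:p.max(-1)<60
    P=sel(W,p,.5,.68,-.08,.02,.2,.32,dark); print('grip',len(P),P.min(0).round(3),P.max(0).round(3),P.mean(0).round(3))
    P=sel(W,p,.56,.72,-.28,-.13,.06,.2,dark); print('isoh',len(P),P.min(0).round(3),P.max(0).round(3),P.mean(0).round(3))
    rect(sel(W,p,.3,.6,.28,.5,.125,.15),'tubrim')
    rect(sel(W,p,.36,.55,.30,.47,-.003,.008,lambda p:(p[...,2]>p[...,0]-5)&(p.min(-1)>120)),'tubfloor')
    rect(sel(W,p,.2,.56,.08,.3,.055,.075),'filmbox')
    for nm,b in dict(yel=(.2,.3,.25,.36),jar2=(.53,.6,.21,.265),green=(.5,.56,.265,.32)).items():
        P=sel(W,p,*b,.05,.2);print(nm,P.min(0).round(3),P.max(0).round(3)) if len(P) else 0
# height samples around the isolator front and mill
g=np.full((34,40),-1)
for W in(Wt,Ws):
    ok=np.isfinite(W[...,0]);P=W[ok]
    i=((P[:,0]-.40)/.01).astype(int);j=((P[:,1]+.28)/.01).astype(int)
    k=(i>=0)&(i<34)&(j>=0)&(j<40)&(P[:,2]<.35)
    np.maximum.at(g,(i[k],j[k]),(P[k,2]*1000).astype(int))
print('cols y from -.28 step 1cm');
for i in range(33,-1,-1): print(f'{.40+i*.01:.2f}',' '.join(f'{max(x,-9)//10:2d}' for x in g[i]))
```

```text
top
panrim 415 [565.3  91.4] [147. 115.] 23.9 zmed 0.213
isotop 749 [ 681.4 -180.2] [104.4  88.4] 41.4 zmed 0.155
isostub 78 [ 672.9 -184.5] [89.5 21.7] 37.2 zmed 0.169
grip 148 [ 0.567 -0.037  0.239] [ 0.607 -0.011  0.288] [ 0.585 -0.024  0.269]
isoh 752 [ 0.56 -0.28  0.06] [ 0.709 -0.13   0.187] [ 0.632 -0.2    0.12 ]
tubrim 395 [436.2 367.2] [109.5 143.1] 67.2 zmed 0.138
tubfloor 507 [440.6 375.7] [ 54.8 100.8] 68.6 zmed 0.0
filmbox 3863 [377.2 190.5] [354.3 216.9] 0.0 zmed 0.064
yel [0.21  0.269 0.052] [0.284 0.342 0.114]
jar2 [0.532 0.211 0.05 ] [0.581 0.263 0.11 ]
green [0.5   0.266 0.05 ] [0.556 0.319 0.106]
side
panrim 349 [556.5 117.1] [144.1 165.9] 24.0 zmed 0.212
isotop 309 [ 682.5 -175.6] [104.8  91.6] 42.2 zmed 0.154
isostub 52 [ 673.  -179.2] [90.1 22.9] 41.6 zmed 0.168
grip 107 [ 0.566 -0.03   0.232] [ 0.606 -0.004  0.288] [ 0.586 -0.014  0.262]
isoh 382 [ 0.565 -0.28   0.06 ] [ 0.707 -0.143  0.186] [ 0.615 -0.228  0.118]
tubrim 462 [437.6 369.7] [110.1 144.3] 67.3 zmed 0.137
tubfloor 120 [437.1 335.8] [19.3 74.2] 68.9 zmed 0.001
filmbox 2768 [381.1 184.1] [377.9 168.8
[... 3724 characters left out ...]
  9  0  0  0  0  0  0  0  0  0  0  0  0  0  0  0  0  0  0  0  0  0  0  0 18
0.44  1  1  1  1  1  1  1  1  1  0  0  9 10  9  9  7  0  0  0  0  0  0  0  0  0  0  0  0  0  0  0  0  0  0  0  0  0  0  0  0
0.43  1  1  1  1  1  1  1  1  1  1  1 -1  9  9  8  0  0  0  0  0  0  0  0  0  0  0  0  0  0  0  0  0  0  0  0  0  0  0  0  0
0.42  1  1  1  1  1  1  1  1  1  1  1  1  9  9  0  0  0  0  0  0  0  0  0  0  0  0  0  0  0  0  0  0  0  0  0  0  0  0  0  0
0.41  1  1  1  1  1  1  1  1  1  1  1  9  9  8  0  0  0  0  0  0  0  0  0  0  0  0  0  0  0  0  0  0  0  0  0  0  0  0  0  0
0.40  1  1  1  1  1  1  1  1  1  1  9  9 14 13 13 13 13 13 13  0  0  0  0  0  0  0  0  0  0  0  0  0  0  0  0  0  0  0  0  0
```

Both views agree: pan yaw is about 24° (pouring towards −x,−y), isolator x axis about 40°, tub centre about (0.437, 0.368). One refinement in the pan and isolator frames, then I move.

Run:
```python
from h import *
S={}
for n in('top','side'):
    z=np.load(f'/tmp/{n}.npz');W=cloud(n,z['d']);m=np.isfinite(W[...,0])&(W[...,2]>-.05);S[n]=(W[m]*1000,z['p'][m].astype(int),W)
def fr(P,o,a):
    c,s=np.cos(a),np.sin(a);q=(P[:,:2]-o)@np.array([[c,-s],[s,c]]);return np.c_[q,P[:,2]]
a=np.deg2rad(114);O=np.array([574,95.5])
pc=lambda v:np.percentile(v,[2,50,98]).round(0) if len(v)>3 else None
for n,(P,c,_) in S.items():
    q=fr(P,O,a);x,y,z=q.T;g=abs(c[:,0]-c[:,2])<35
    r=g&(z>207)&(z<218)&(abs(x)<75)&(y>-80)&(y<70)
    print(n,'L wall x',pc(x[r&(x>40)&(y>-40)]),'R wall x',pc(x[r&(x<-40)&(y>-40)]),'back y',pc(y[r&(y<-45)&(abs(x)<40)]))
    for nm,b in(('L',x>40),('R',x<-40)):
        k=r&b&(y>-50)
        print(' slope',nm,np.polyfit(y[k],x[k],1).round(3),k.sum())
    l=(z>158)&(z<172)&(abs(x)<45)&(y>75)&(y<115);print(' lip y',pc(y[l]),'z',pc(z[l]))
    b=(abs(x+66)<12)&(y>60)&(y<110)&(z>100)
    print(' bracketR y>85',[(round(i),round(j),round(k)) for i,j,k in q[b&(y>82)]][:25])
    h=(x<-72)&(x>-135)&(y>55)&(y<105)&(z>140);print(' hub y,z',pc(y[h]),pc(z[h]))
    d=(c.max(1)<60)&(x<-95)&(x>-140)&(z>225)&(y<80);print(' grip x',pc(x[d]),'y',pc(y[d]),'z',pc(z[d]))
    f=(z>50)&(z<75)&(y>90)&(x>0)&(x<300);print(' filmbox minx near y<190',pc(x[f&(y<190)]),'y<230',pc(x[f&(y<230)]), 'min',x[f&(y<230)].min().round() if (f&(y<230)).any() else None, y[f].min().round())
    # isolator
    for ai in(40,41.5):
        q=fr(P,np.array([681,-178]),np.deg2rad(ai));x,y,z=q.T
        t=g&(z>150)&(z<160)&(abs(x)<60)&(abs(y)<60);s=g&(z>165)&(z<174)&(abs(x)<50)&(abs(y)<40)
        d=(c.max(1)<60)&(x<-35)&(x>-100)&(abs(y)<35)&(z>140);st=s&(abs(x)<25)
        print(' iso',ai,'top x',pc(x[t]),'y',pc(y[t]),'stub',pc(x[st]),pc(y[st]),'handle',pc(x[d]),pc(y[d]),pc(z[d]))
```

```text
top L wall x [50. 54. 57.] R wall x [-58. -54. -51.] back y [-63. -60. -57.]
 slope L [3.0000e-03 5.3733e+01] 122
 slope R [ 4.0000e-03 -5.3935e+01] 128
 lip y [75. 85. 95.] z [159. 164. 169.]
 bracketR y>85 [(-75, 83, 183), (-77, 83, 180), (-65, 83, 192), (-68, 84, 190), (-70, 85, 191), (-74, 85, 182), (-77, 86, 178), (-56, 83, 201), (-60, 83, 189), (-61, 85, 198), (-64, 85, 193), (-66, 87, 195), (-69, 87, 192), (-55, 85, 198), (-59, 85, 188), (-60, 87, 196), (-62, 88, 199), (-65, 89, 194), (-68, 89, 190), (-54, 87, 197), (-57, 88, 191), (-60, 89, 189), (-62, 90, 194), (-64, 91, 195), (-66, 92, 195)]
 hub y,z [56. 78. 94.] [176. 189. 241.]
 grip x [-123. -113. -105.] y [19. 38. 56.] z [240. 272. 287.]
 filmbox minx near y<190 [113. 156. 199.] y<230 [112. 155. 200.] min 108.0 90.0
 iso 40 top x [-18.  12.  49.] y [-44.   2.  42.] stub [13. 19. 25.] [-11.  -0.   9.] handle [-51. -43. -36.] [-11.   3.   8.] [144. 180. 186.]
 iso 41.5 top x [-19.  12.  49.] y [-44.   2.  41.] stub [13. 20. 25.] [-11.  -1.   9.] handle [-51. -43. -36.] [-10.   4.   9.] [144. 180. 186.]
side L wall x [53.
[... 271 characters left out ...]
(-61, 86, 192), (-58, 88, 194), (-58, 91, 193), (-59, 95, 191), (-62, 93, 184), (-60, 95, 186), (-57, 94, 185), (-58, 91, 180), (-55, 94, 182), (-54, 90, 180), (-58, 94, 175), (-57, 94, 171), (-57, 94, 168), (-58, 91, 162), (-56, 93, 164)]
 hub y,z [56. 73. 91.] [169. 189. 223.]
 grip x [-114. -104.  -98.] y [16. 34. 53.] z [234. 263. 287.]
 filmbox minx near y<190 [116. 162. 203.] y<230 [115. 161. 203.] min 109.0 90.0
 iso 40 top x [-33.  19.  52.] y [-40.   8.  45.] stub [15. 19. 22.] [-6.  1.  4.] handle [-47. -40. -35.] [-4.  7. 14.] [141. 172. 184.]
 iso 41.5 top x [-33.  19.  53.] y [-40.   8.  45.] stub [15. 20. 22.] [-7.  0.  4.] handle [-47. -40. -35.] [-3.  8. 15.] [141. 171. 184.]
```

Call:
servo_tool(
  moves=[
    {"dx": 0.02,"dy": 0.02,"dz": 0.03,"roll": 2},
    {"dx": 0.04,"dy": 0.04,"dz": 0.02,"roll": 2},
    {"dx": 0.04,"dy": 0.04,"roll": 2},
    {"dx": 0.04,"dy": 0.04,"roll": 2},
    {"dx": 0.04,"dy": 0.04,"roll": 2},
    {"dx": 0.04,"dy": 0.04,"roll": 2},
    {"dx": 0.04,"dy": 0.04,"jaw": 0},
    {"dx": 0.04,"dy": 0.04,"jaw": 0},
    {"jaw": 0},
    {"jaw": 0},
  ],
)

```text
$.moves[0]: bad value
```

The pan origin is about (0.574, 0.096). The isolator origin is about (0.694, −0.165) and its handle about (0.647, −0.202). The handle checks out: top at 0.184 m, 59 mm in front of the origin. I go to the handle's right side first.

Call:
servo_tool(
  moves=[
    {"dx": 0.03,"dy": 0.03,"dz": 0.03,"roll": 2,"jaw": 0},
    {"dx": 0.045,"dy": 0.04,"dz": 0.01,"roll": 2,"jaw": 0},
    {"dx": 0.045,"dy": 0.04,"dz": 0,"roll": 2,"jaw": 0},
    {"dx": 0.045,"dy": 0.04,"dz": 0,"roll": 2,"jaw": 0},
    {"dx": 0.045,"dy": 0.04,"dz": 0,"roll": 2,"jaw": 0},
    {"dx": 0.045,"dy": 0.04,"dz": 0,"roll": 2,"jaw": 0},
    {"dx": 0.045,"dy": 0.04,"dz": 0,"roll": 2,"jaw": 0},
    {"dx": 0.045,"dy": 0.04,"dz": 0,"roll": 2,"jaw": 0},
    {"dx": 0.045,"dy": 0.04,"dz": 0,"roll": 2,"jaw": 0},
    {"dx": 0.04,"dy": 0.035,"dz": 0,"roll": 2,"jaw": 0},
  ],
  newtons=30,
)

```text
t: 1.35
eef_pos: [0.6613, -0.2477, 0.266]
ee_rot: [3.141, -0.0, -2.443]
force: [0.1, -1.0, 0.0]
width: 0.0008
gripper_force: 0.0
```

Call:
servo_tool(
  moves=[
    {"dx": 0.018,"dy": 0.004,"dz": 0,"roll": 0,"jaw": 0},
    {"dx": 0,"dy": 0,"dz": -0.035,"roll": 0,"jaw": 0},
    {"dx": 0,"dy": 0,"dz": -0.04,"roll": 0,"jaw": 0},
    {"dx": 0,"dy": 0,"dz": -0.035,"roll": 0,"jaw": 0},
    {"dx": 0,"dy": 0,"dz": 0,"roll": 0,"jaw": 0},
    {"dx": 0,"dy": 0,"dz": 0,"roll": 0,"jaw": 0},
    {"dx": -0.006,"dy": 0.007,"dz": 0,"roll": 0,"jaw": 0},
    {"dx": -0.006,"dy": 0.007,"dz": 0,"roll": 0,"jaw": 0},
    {"dx": 0,"dy": 0,"dz": 0,"roll": 0,"jaw": 0},
    {"dx": 0,"dy": 0,"dz": 0,"roll": 0,"jaw": 0},
  ],
)

```text
t: 2.6
eef_pos: [0.6667, -0.2318, 0.1578]
ee_rot: [-3.14, 0.001, -2.444]
force: [0.9, -1.7, 1.4]
width: 0.0003
gripper_force: 1.2
```

Run:
```python
from h import *
p,d=grab('side');q,e=grab('top')
a=cv2.resize(p[110:210,150:280],(400,308),interpolation=cv2.INTER_CUBIC);b=cv2.resize(q[70:180,280:400],(400,367),interpolation=cv2.INTER_CUBIC)[:308]
cv2.imwrite('pics/h1.png',np.hstack([a,b])[...,::-1]);s=get_state();print(s['eef_pos'],s['force'])
```

```text
[ 0.66668514 -0.2318651   0.15729128] [ 1.8768779  -1.42832384  1.51193956]
```

View pics/h1.png

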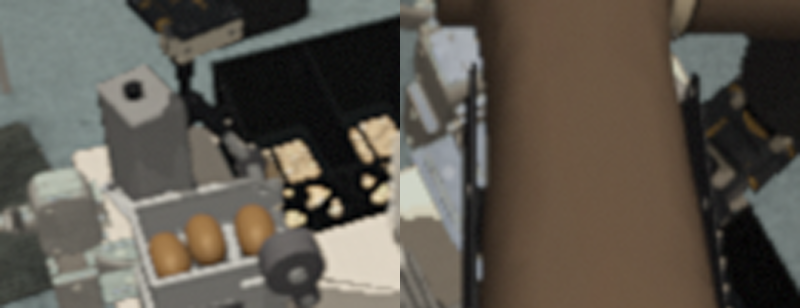

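The fingers stand just right of the handle; their tip is near left-half pixel (185,85) and the top view is hidden by the arm. I push along isolator +y.

Call:
servo_tool(
  moves=[
    {"dx": -0.006,"dy": 0.0075,"dz": 0,"roll": 0,"jaw": 0},
    {"dx": -0.006,"dy": 0.0075,"dz": 0,"roll": 0,"jaw": 0},
    {"dx": -0.006,"dy": 0.0075,"dz": 0,"roll": 0,"jaw": 0},
    {"dx": -0.006,"dy": 0.0075,"dz": -0.002,"roll": 0,"jaw": 0},
    {"dx": -0.006,"dy": 0.0075,"dz": -0.003,"roll": 0,"jaw": 0},
    {"dx": -0.006,"dy": 0.0075,"dz": -0.004,"roll": 0,"jaw": 0},
    {"dx": -0.006,"dy": 0.0075,"dz": -0.004,"roll": 0,"jaw": 0},
    {"dx": -0.006,"dy": 0.0075,"dz": -0.004,"roll": 0,"jaw": 0},
    {"dx": 0,"dy": 0,"dz": 0,"roll": 0,"jaw": 0},
    {"dx": 0,"dy": 0,"dz": 0,"roll": 0,"jaw": 0},
  ],
)

```text
t: 3.95
eef_pos: [0.6183, -0.1716, 0.1397]
ee_rot: [-3.141, 0.0, -2.445]
force: [0.8, -0.9, 0.3]
width: 0.0004
gripper_force: 0.0
```

Run:
```python
from h import *
p,d=grab('side');q,e=grab('top')
c=p[100:220,140:290]
cv2.imwrite('pics/h2.png',cv2.resize(c,(750,600),interpolation=cv2.INTER_CUBIC)[...,::-1]);s=get_state();print(s['eef_pos'],s['force'])
W=cloud('side',d)*1000;m=np.isfinite(W[...,0])&(p.max(-1)<60);P=W[m];a=np.deg2rad(40)
r=P[:,:2]-[647,-202];x=r@[np.cos(a),np.sin(a)];y=r@[-np.sin(a),np.cos(a)]
k=(abs(x)<16)&(y>-20)&(y<100)&(P[:,2]>60)&(P[:,2]<260)
for i in range(-20,100,10):
    t=k&(y>=i)&(y<i+10);print(i,t.sum(),P[t,2].round() [:0], (P[t,2].min().round(),P[t,2].max().round()) if t.any() else '')
```

```text
[ 0.61834684 -0.1717711   0.13969958] [ 0.07957712 -0.35407172  0.25435292]
-20 0 [] 
-10 0 [] 
0 0 [] 
10 8 [] (np.float64(94.0), np.float64(112.0))
20 6 [] (np.float64(101.0), np.float64(111.0))
30 3 [] (np.float64(108.0), np.float64(222.0))
40 4 [] (np.float64(101.0), np.float64(108.0))
50 31 [] (np.float64(99.0), np.float64(259.0))
60 44 [] (np.float64(103.0), np.float64(250.0))
70 34 [] (np.float64(89.0), np.float64(248.0))
80 7 [] (np.float64(100.0), np.float64(246.0))
90 1 [] (np.float64(247.0), np.float64(247.0))
```

View pics/h2.png

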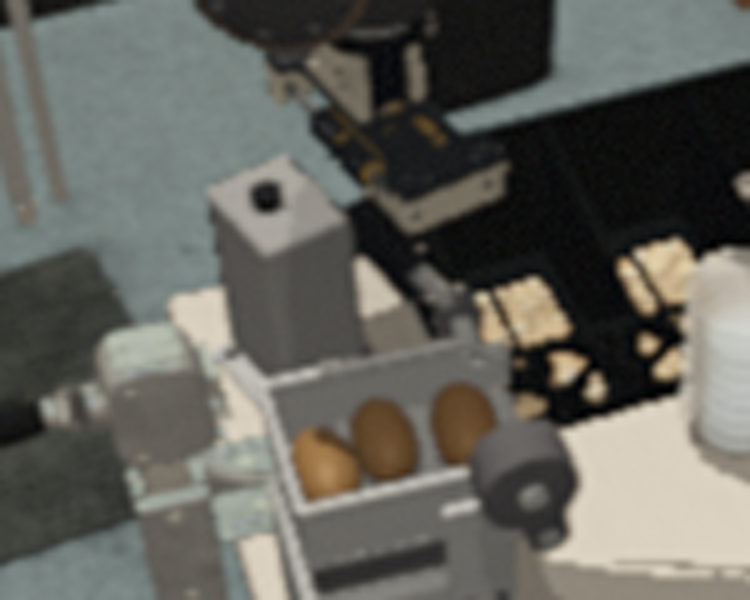

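The handle now lies level: dark points at z ≈ 100–112 mm from y 10 to 80 mm, beside crop pixel (410,270). The pan is still flat. I go to the tub's short wall.

Call:
servo_tool(
  moves=[
    {"dx": 0.004,"dy": -0.005,"dz": 0.05,"roll": 0,"jaw": 0},
    {"dx": 0,"dy": 0,"dz": 0.06,"roll": 0,"jaw": 0},
    {"dx": 0,"dy": 0,"dz": 0.06,"roll": 3,"jaw": 0},
    {"dx": -0.01,"dy": 0.04,"dz": 0.03,"roll": 3,"jaw": 0},
    {"dx": -0.014,"dy": 0.055,"dz": 0,"roll": 4,"jaw": 0.5},
    {"dx": -0.014,"dy": 0.055,"dz": 0,"roll": 4,"jaw": 0.5},
    {"dx": -0.014,"dy": 0.055,"dz": 0,"roll": 4,"jaw": 0.5},
    {"dx": -0.014,"dy": 0.055,"dz": 0,"roll": 4,"jaw": 0.5},
    {"dx": -0.014,"dy": 0.055,"dz": 0,"roll": 3,"jaw": 0.5},
    {"dx": -0.014,"dy": 0.055,"dz": 0,"roll": 2,"jaw": 0.5},
  ],
)

```text
t: 5.3
eef_pos: [0.5276, 0.195, 0.34]
ee_rot: [-3.141, 0.001, -1.972]
force: [0.9, 0.3, 0.9]
width: 0.0434
gripper_force: 0.0
```

Call:
servo_tool(
  moves=[
    {"dx": -0.009,"dy": 0.049,"dz": 0,"roll": 0,"jaw": 0.5},
    {"dx": -0.009,"dy": 0.049,"dz": 0,"roll": 0,"jaw": 0.5},
    {"dx": -0.009,"dy": 0.049,"dz": -0.02,"roll": 0,"jaw": 0.5},
    {"dx": 0,"dy": 0,"dz": -0.05,"roll": 0,"jaw": 0.5},
    {"dx": 0,"dy": 0,"dz": -0.05,"roll": 0,"jaw": 0.5},
    {"dx": 0,"dy": 0,"dz": -0.04,"roll": 0,"jaw": 0.5},
    {"dx": 0,"dy": 0,"dz": 0,"roll": 0,"jaw": 0.5},
    {"dx": 0,"dy": 0,"dz": 0,"roll": 0,"jaw": 0.5},
    {"dx": 0,"dy": 0,"dz": 0,"roll": 0,"jaw": 0.5},
    {"dx": 0,"dy": 0,"dz": 0,"roll": 0,"jaw": 0.5},
  ],
)

```text
t: 6.55
eef_pos: [0.5015, 0.3409, 0.1811]
ee_rot: [-3.141, 0.002, -1.974]
force: [0.5, 0.8, 0.0]
width: 0.0439
gripper_force: 0.0
```

Run:
```python
from h import *
p,d=grab('side');q,e=grab('top')
a=cv2.resize(p[220:340,180:310],(400,369),interpolation=cv2.INTER_CUBIC);b=cv2.resize(q[70:190,280:400],(369,369),interpolation=cv2.INTER_CUBIC)
cv2.imwrite('pics/t1.png',np.hstack([a,b])[...,::-1]);s=get_state();print(s['eef_pos'],s['force'])
```

```text
[0.50128508 0.34063263 0.1804922 ] [ 0.31581313  0.4294532  -0.47174571]
```

View pics/t1.png

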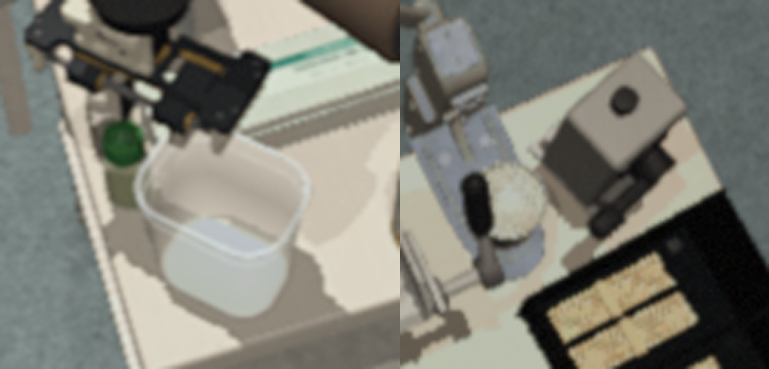

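The top view shows the handle level, pointing left, at right-half (630,200). The gripper straddles the tub's near-pan short wall at left-half (200,150). I descend and pinch.

Call:
servo_tool(
  moves=[
    {"dx": 0,"dy": 0,"dz": -0.03,"roll": 0,"jaw": 0.5},
    {"dx": 0,"dy": 0,"dz": -0.026,"roll": 0,"jaw": 0.5},
    {"dx": 0,"dy": 0,"dz": 0,"roll": 0,"jaw": 0.5},
    {"dx": 0,"dy": 0,"dz": 0,"roll": 0,"jaw": 0},
    {"dx": 0,"dy": 0,"dz": 0,"roll": 0,"jaw": 0},
    {"dx": 0,"dy": 0,"dz": 0,"roll": 0,"jaw": 0},
    {"dx": 0,"dy": 0,"dz": 0,"roll": 0,"jaw": 0},
    {"dx": 0,"dy": 0,"dz": 0.03,"roll": 0,"jaw": 0},
    {"dx": 0,"dy": 0,"dz": 0.04,"roll": 0,"jaw": 0},
    {"dx": 0,"dy": 0,"dz": 0.04,"roll": 0,"jaw": 0},
  ],
  newtons=25,
)

```text
t: 7.9
eef_pos: [0.5008, 0.3402, 0.2346]
ee_rot: [3.141, -0.001, -1.974]
force: [0.0, -0.2, -1.1]
width: 0.0064
gripper_force: 24.7
```

The tub is held (6.4 mm wall, 25 N). I carry it high over everything.

Call:
servo_tool(
  moves=[
    {"dx": 0,"dy": 0,"dz": 0.05,"roll": 0,"jaw": 0},
    {"dx": 0,"dy": 0,"dz": 0.05,"roll": 0,"jaw": 0},
    {"dx": 0,"dy": 0,"dz": 0.05,"roll": -3,"jaw": 0},
    {"dx": -0.005,"dy": -0.02,"dz": 0.045,"roll": -5,"jaw": 0},
    {"dx": -0.006,"dy": -0.045,"dz": 0,"roll": -5,"jaw": 0},
    {"dx": -0.006,"dy": -0.045,"dz": 0,"roll": -6,"jaw": 0},
    {"dx": -0.006,"dy": -0.045,"dz": 0,"roll": -6,"jaw": 0},
    {"dx": -0.006,"dy": -0.045,"dz": 0,"roll": -6,"jaw": 0},
    {"dx": -0.006,"dy": -0.045,"dz": 0,"roll": -6,"jaw": 0},
    {"dx": -0.005,"dy": -0.045,"dz": 0,"roll": -6,"jaw": 0},
  ],
)

```text
t: 9.15
eef_pos: [0.4603, 0.049, 0.4287]
ee_rot: [3.141, 0.0, -2.727]
force: [0.5, -0.1, -0.8]
width: 0.0065
gripper_force: 24.7
```

Call:
servo_tool(
  moves=[
    {"dx": -0.005,"dy": -0.03,"dz": 0,"roll": 0,"jaw": 0},
    {"dx": -0.005,"dy": -0.03,"dz": 0,"roll": 0,"jaw": 0},
    {"dx": 0,"dy": -0.023,"dz": 0,"roll": 0,"jaw": 0},
    {"dx": 0,"dy": 0,"dz": 0,"roll": 0,"jaw": 0},
    {"dx": 0,"dy": 0,"dz": -0.04,"roll": 0,"jaw": 0},
    {"dx": 0,"dy": 0,"dz": -0.05,"roll": 0,"jaw": 0},
    {"dx": 0,"dy": 0,"dz": -0.05,"roll": 0,"jaw": 0},
    {"dx": 0,"dy": 0,"dz": 0,"roll": 0,"jaw": 0},
    {"dx": 0,"dy": 0,"dz": 0,"roll": 0,"jaw": 0},
    {"dx": 0,"dy": 0,"dz": 0,"roll": 0,"jaw": 0},
  ],
)

```text
t: 10.4
eef_pos: [0.4523, -0.0322, 0.2909]
ee_rot: [-3.141, 0.004, -2.724]
force: [-0.2, 0.2, -0.4]
width: 0.0068
gripper_force: 24.7
```

Call:
servo_tool(
  moves=[
    {"dx": 0,"dy": 0,"dz": -0.04,"roll": 0,"jaw": 0},
    {"dx": 0,"dy": 0,"dz": -0.05,"roll": 0,"jaw": 0},
    {"dx": 0,"dy": 0,"dz": -0.04,"roll": 0,"jaw": 0},
    {"dx": 0,"dy": 0,"dz": -0.02,"roll": 0,"jaw": 0},
    {"dx": 0,"dy": 0,"dz": 0,"roll": 0,"jaw": 0},
    {"dx": 0,"dy": 0,"dz": 0,"roll": 0,"jaw": 0},
    {"dx": 0,"dy": 0,"dz": 0,"roll": 0,"jaw": 0},
    {"dx": 0,"dy": 0,"dz": 0,"roll": 0,"jaw": 0},
    {"dx": 0,"dy": 0,"dz": 0,"roll": 0,"jaw": 0},
    {"dx": 0,"dy": 0,"dz": 0,"roll": 0,"jaw": 0},
  ],
)

```text
t: 11.65
eef_pos: [0.451, -0.0326, 0.1387]
ee_rot: [-3.142, 0.0, -2.724]
force: [0.7, -0.2, -0.4]
width: 0.0065
gripper_force: 24.7
```

Run:
```python
from h import *
p,d=grab('side');q,e=grab('top')
a=cv2.resize(p[140:280,180:330],(400,373),interpolation=cv2.INTER_CUBIC);b=cv2.resize(q[100:240,190:340],(400,373),interpolation=cv2.INTER_CUBIC)
cv2.imwrite('pics/t2.png',np.hstack([a,b])[...,::-1]);s=get_state();print(s['eef_pos'],s['force'])
an=np.deg2rad(114)
for n,D in(('side',d),('top',e)):
    W=cloud(n,D)*1000;P=W[np.isfinite(W[...,0])];r=P[:,:2]-[574,96.5];x=r@[np.cos(an),np.sin(an)];y=r@[-np.sin(an),np.cos(an)]
    k=(P[:,2]>132)&(P[:,2]<152)&(y>100)&(y<260)&(x<105)&(x>-60)
    print(n,k.sum(),np.percentile(x[k],[1,50,99]).round(),np.percentile(y[k],[1,50,99]).round(),np.median(P[k,2]).round())
    k&=abs(x)<40
    for lo,hi in((100,160),(190,260)):
        m=k&(y>lo)&(y<hi);print('  wall',lo,m.sum(),np.median(y[m]).round(1) if m.any() else '',np.polyfit(x[m],y[m],1).round(3) if m.sum()>5 else '',np.median(P[m,2]) if m.any() else '')
```

```text
[ 0.45100657 -0.03258081  0.13858191] [-0.24347679 -0.36827085 -1.1952199 ]
side 167 [-60.  39.  73.] [114. 186. 221.] 143.0
  wall 100 9 115.8 [2.60000e-02 1.15292e+02] 148.02432352305618
  wall 190 58 216.6 [4.30000e-02 2.16757e+02] 143.97657389783615
top 79 [-49.  10.  53.] [212. 218. 222.] 146.0
  wall 100 0   
  wall 190 60 218.6 [2.90000e-02 2.18553e+02] 146.52861765234536
```

View pics/t2.png

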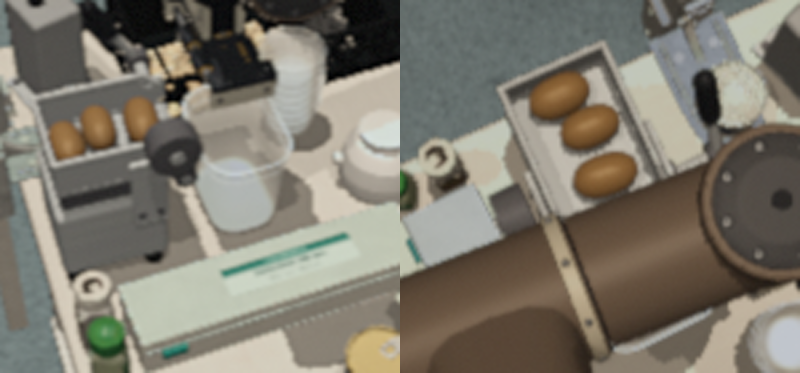

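The tub hangs just over the table in front of the lip: rim y 112–220 in the pan frame, centre about (1.5, 167), left-half picture (235,160). I lower it and slide it in as far as the gripper's body clears the bracket.

Call:
servo_tool(
  moves=[
    {"dx": 0,"dy": 0,"dz": -0.01,"roll": 0,"jaw": 0},
    {"dx": 0.007,"dy": 0.003,"dz": 0,"roll": 0,"jaw": 0},
    {"dx": 0.007,"dy": 0.003,"dz": 0,"roll": 0,"jaw": 0},
    {"dx": 0.007,"dy": 0.003,"dz": 0,"roll": 0,"jaw": 0},
    {"dx": 0.007,"dy": 0.003,"dz": 0,"roll": 0,"jaw": 0},
    {"dx": 0,"dy": 0,"dz": 0,"roll": 0,"jaw": 0},
    {"dx": 0,"dy": 0,"dz": -0.003,"roll": 0,"jaw": 0},
    {"dx": 0,"dy": 0,"dz": 0,"roll": 0,"jaw": 0},
    {"dx": 0,"dy": 0,"dz": 0,"roll": 0,"jaw": 0.4},
    {"dx": 0,"dy": 0,"dz": 0,"roll": 0,"jaw": 0.4},
  ],
)

```text
t: 13.0
eef_pos: [0.4788, -0.0204, 0.1254]
ee_rot: [3.141, 0.0, -2.724]
force: [-0.4, -0.5, -0.9]
width: 0.0214
gripper_force: 0.0
```

Call:
servo_tool(
  moves=[
    {"dx": 0,"dy": 0,"dz": 0,"roll": 0,"jaw": 0.4},
    {"dx": 0,"dy": 0,"dz": 0.02,"roll": 0,"jaw": 0.4},
    {"dx": 0,"dy": 0,"dz": 0.04,"roll": 0,"jaw": 0.4},
    {"dx": -0.04,"dy": -0.02,"dz": 0.05,"roll": 0,"jaw": 0},
    {"dx": -0.03,"dy": -0.02,"dz": 0,"roll": 0,"jaw": 0},
    {"dx": 0,"dy": 0,"dz": 0,"roll": 0,"jaw": 0},
    {"dx": 0,"dy": 0,"dz": 0,"roll": 0,"jaw": 0},
    {"dx": 0,"dy": 0,"dz": 0,"roll": 0,"jaw": 0},
    {"dx": 0,"dy": 0,"dz": 0,"roll": 0,"jaw": 0},
    {"dx": 0,"dy": 0,"dz": 0,"roll": 0,"jaw": 0},
  ],
)

```text
t: 14.25
eef_pos: [0.4119, -0.059, 0.2318]
ee_rot: [3.141, -0.001, -2.724]
force: [0.2, 0.8, -0.7]
width: 0.0006
gripper_force: 0.0
```

```bash
cat > tub.py <<'E'
from h import *
p,d=grab('side');q,e=grab('top')
s=get_state();print(s['eef_pos'],s['force'],s['width'])
an=np.deg2rad(114)
for n,D in(('side',d),('top',e)):
    W=cloud(n,D)*1000;P=W[np.isfinite(W[...,0])];r=P[:,:2]-[574,96.5];x=r@[np.cos(an),np.sin(an)];y=r@[-np.sin(an),np.cos(an)]
    k=(P[:,2]>128)&(P[:,2]<150)&(y>100)&(y<260)&(x<105)&(x>-95)
    if k.sum()<5: print(n,'none');continue
    print(n,k.sum(),'x',np.percentile(x[k],[1,50,99]).round(),'y',np.percentile(y[k],[1,50,99]).round(),'z',np.median(P[k,2]).round())
    m=k&(abs(x)<40)&(y>150)
    if m.sum()>8: print('  far wall',m.sum(),np.median(y[m]).round(1),np.polyfit(x[m],y[m],1).round(3))
E
python3 tub.py
```

```text
[ 0.41185252 -0.05912274  0.23192967] [ 0.88280498  0.63505929 -0.34944933] 0.000223469975484867
side 222 x [-89. -24.  70.] y [103. 163. 254.] z 137.0
  far wall 52 187.8 [5.70000e-02 1.88068e+02]
top 48 x [-75. -70.  65.] y [101. 113. 132.] z 139.0
```

The tub stands, centre at y ≈ 136 and slightly yawed. I re-pinch the same wall off-centre (so the body stays clear of the bracket), slide the last 14 mm in and turn it about 2°.

Call:
servo_tool(
  moves=[
    {"dx": 0.027,"dy": 0.016,"dz": 0,"roll": 2,"jaw": 0.4},
    {"dx": 0.026,"dy": 0.016,"dz": 0,"roll": 0,"jaw": 0.4},
    {"dx": 0,"dy": 0,"dz": -0.03,"roll": 0,"jaw": 0.4},
    {"dx": 0,"dy": 0,"dz": -0.04,"roll": 0,"jaw": 0.4},
    {"dx": 0,"dy": 0,"dz": -0.034,"roll": 0,"jaw": 0.4},
    {"dx": 0,"dy": 0,"dz": 0,"roll": 0,"jaw": 0.4},
    {"dx": 0,"dy": 0,"dz": 0,"roll": 0,"jaw": 0},
    {"dx": 0,"dy": 0,"dz": 0,"roll": 0,"jaw": 0},
    {"dx": 0,"dy": 0,"dz": 0,"roll": 0,"jaw": 0},
    {"dx": 0,"dy": 0,"dz": 0,"roll": 0,"jaw": 0},
  ],
  newtons=15,
)

```text
t: 15.6
eef_pos: [0.4657, -0.027, 0.1292]
ee_rot: [-3.141, 0.002, -2.689]
force: [1.4, 0.0, 3.8]
width: 0.0101
gripper_force: 14.5
```

Call:
servo_tool(
  moves=[
    {"dx": 0.004,"dy": 0.002,"dz": 0,"roll": -1,"jaw": 0},
    {"dx": 0.004,"dy": 0.002,"dz": 0,"roll": -1,"jaw": 0},
    {"dx": 0.004,"dy": 0.002,"dz": 0,"roll": -0.5,"jaw": 0},
    {"dx": 0.002,"dy": 0,"dz": 0,"roll": 0,"jaw": 0},
    {"dx": 0,"dy": 0,"dz": 0,"roll": 0,"jaw": 0},
    {"dx": 0,"dy": 0,"dz": 0,"roll": 0,"jaw": 0},
    {"dx": 0,"dy": 0,"dz": 0,"roll": 0,"jaw": 0.4},
    {"dx": 0,"dy": 0,"dz": 0,"roll": 0,"jaw": 0.4},
    {"dx": 0,"dy": 0,"dz": 0,"roll": 0,"jaw": 0.4},
    {"dx": 0,"dy": 0,"dz": 0,"roll": 0,"jaw": 0.4},
  ],
)

```text
t: 16.85
eef_pos: [0.4786, -0.0211, 0.1279]
ee_rot: [3.141, -0.001, -2.733]
force: [0.1, 0.2, 0.2]
width: 0.0344
gripper_force: 0.0
```

Call:
servo_tool(
  moves=[
    {"dx": 0,"dy": 0,"dz": 0.04,"roll": 0,"jaw": 0.4},
    {"dx": 0,"dy": 0,"dz": 0.05,"roll": 0,"jaw": 0.4},
    {"dx": 0,"dy": -0.02,"dz": 0.06,"roll": -5,"jaw": 0.4},
    {"dx": 0,"dy": -0.04,"dz": 0.06,"roll": -9,"jaw": 0.65},
    {"dx": 0,"dy": -0.03,"dz": 0.04,"roll": -9,"jaw": 0.65},
    {"dx": 0.01,"dy": 0,"dz": 0,"roll": -9,"jaw": 0.65},
    {"dx": 0.02,"dy": 0,"dz": 0,"roll": -9,"jaw": 0.65},
    {"dx": 0.02,"dy": 0,"dz": 0,"roll": -9,"jaw": 0.65},
    {"dx": 0.02,"dy": 0,"dz": 0,"roll": -9,"jaw": 0.65},
    {"dx": 0,"dy": 0,"dz": 0,"roll": -9,"jaw": 0.65},
  ],
)

```text
t: 18.1
eef_pos: [0.5497, -0.1055, 0.3682]
ee_rot: [-3.14, -0.001, 2.358]
force: [-0.9, -0.6, -0.4]
width: 0.0571
gripper_force: 0.0
```

```bash
python3 tub.py
python3 - <<'E'
from h import *
p=np.load('/tmp/side.npz')['p'];q=np.load('/tmp/top.npz')['p']
a=cv2.resize(p[140:280,180:330],(400,373),interpolation=cv2.INTER_CUBIC);b=cv2.resize(q[100:240,190:340],(400,373),interpolation=cv2.INTER_CUBIC)
cv2.imwrite('pics/t3.png',np.hstack([a,b])[...,::-1])
E
```

```text
[ 0.54894967 -0.1055147   0.36876249] [-0.4012175   0.52466956 -1.17870096] 0.05712567497714675
side 242 x [-89. -18.  74.] y [103. 166. 255.] z 136.0
  far wall 62 189.5 [  0.219 189.75 ]
top none
```

View pics/t3.png

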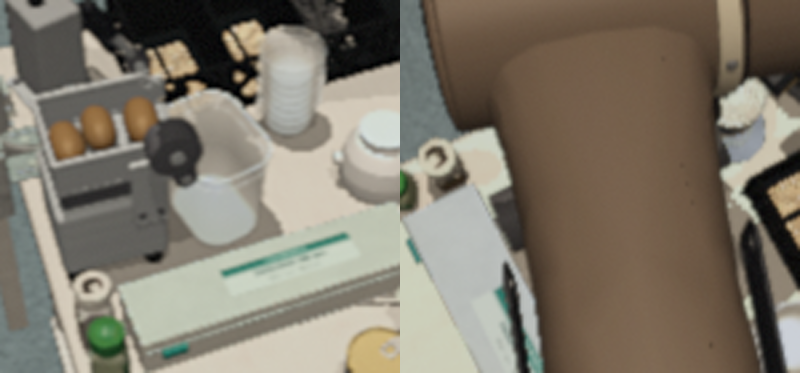

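The tub has been turned about 12° by the off-centre pinch: its rim in the left half runs from (170,110) to (268,160). I measure its pose and mend it.

```bash
cat > tub2.py <<'E'
from h import *
an=np.deg2rad(114);z=np.load('/tmp/side.npz');W=cloud('side',z['d'])*1000;P=W[np.isfinite(W[...,0])]
r=P[:,:2]-[574,96.5];x=r@[np.cos(an),np.sin(an)];y=r@[-np.sin(an),np.cos(an)]
k=(P[:,2]>131)&(P[:,2]<146)&(y>66)&(y<225)&(x<100)&(x>-100)
X=np.c_[x,y][k]
im=np.zeros((180,220),np.uint8);im[(X[:,1]-60).astype(int),(X[:,0]+110).astype(int)]=255
n,l,st,_=cv2.connectedComponentsWithStats(cv2.dilate(im,np.ones((7,7))));print(st[1:].tolist())
b=1+st[1:,4].argmax();L=l[(X[:,1]-60).astype(int),(X[:,0]+110).astype(int)];Q=X[L==b]
print(cv2.minAreaRect(Q.astype(np.float32)),len(Q))
for i in range(-90,95,10):
    s=Q[(Q[:,0]>=i)&(Q[:,0]<i+10)]
    if len(s):print(i,s[:,1].min().round(),s[:,1].max().round(),len(s))
E
python3 tub2.py
```

```text
[[31, 38, 157, 104, 3564]]
((-0.46537017822265625, 150.18316650390625), (150.66708374023438, 97.30155944824219), 0.10132245719432831) 187
-80 124.0 165.0 17
-70 101.0 173.0 43
-60 103.0 179.0 11
-50 178.0 183.0 8
-40 180.0 184.0 4
-30 181.0 188.0 7
-20 185.0 189.0 7
-10 184.0 192.0 7
0 188.0 196.0 8
10 190.0 195.0 4
20 194.0 198.0 6
30 194.0 199.0 5
40 190.0 197.0 6
50 103.0 188.0 9
60 102.0 179.0 38
70 118.0 142.0 7
```

The tub's centre is at about (0, 135) and it is turned +12.4° in the pan frame. I re-pinch the same wall square to it, 8 mm off its middle, and turn it back about the pinch.

Call:
servo_tool(
  moves=[
    {"dx": 0,"dy": 0,"dz": 0,"roll": 9,"jaw": 0.4},
    {"dx": -0.01,"dy": 0,"dz": 0,"roll": 9,"jaw": 0.4},
    {"dx": -0.02,"dy": 0.01,"dz": 0,"roll": 9,"jaw": 0.4},
    {"dx": -0.02,"dy": 0.02,"dz": 0,"roll": 9,"jaw": 0.4},
    {"dx": -0.015,"dy": 0.03,"dz": 0,"roll": 9,"jaw": 0.4},
    {"dx": 0,"dy": 0.027,"dz": 0,"roll": 9,"jaw": 0.4},
    {"dx": 0,"dy": 0,"dz": -0.03,"roll": 9,"jaw": 0.4},
    {"dx": 0,"dy": 0,"dz": -0.04,"roll": 9,"jaw": 0.4},
    {"dx": 0,"dy": 0,"dz": -0.04,"roll": 0,"jaw": 0.4},
    {"dx": 0,"dy": 0,"dz": 0,"roll": 0,"jaw": 0.4},
  ],
)

```text
t: 19.45
eef_pos: [0.4818, -0.019, 0.2573]
ee_rot: [3.14, -0.005, -2.66]
force: [-0.1, 0.5, 1.7]
width: 0.0352
gripper_force: 0.0
```

Call:
servo_tool(
  moves=[
    {"dx": 0.002,"dy": 0,"dz": 0,"roll": 9,"jaw": 0.4},
    {"dx": 0,"dy": 0,"dz": -0.03,"roll": 0,"jaw": 0.4},
    {"dx": 0,"dy": 0,"dz": -0.04,"roll": 0,"jaw": 0.4},
    {"dx": 0,"dy": 0,"dz": -0.03,"roll": 0,"jaw": 0.4},
    {"dx": 0,"dy": 0,"dz": -0.025,"roll": 0,"jaw": 0.4},
    {"dx": 0,"dy": 0,"dz": 0,"roll": 0,"jaw": 0.4},
    {"dx": 0,"dy": 0,"dz": 0,"roll": 0,"jaw": 0},
    {"dx": 0,"dy": 0,"dz": 0,"roll": 0,"jaw": 0},
    {"dx": 0,"dy": 0,"dz": 0,"roll": 0,"jaw": 0},
    {"dx": 0,"dy": 0,"dz": 0,"roll": 0,"jaw": 0},
  ],
  newtons=15,
)

```text
t: 20.7
eef_pos: [0.4864, -0.0185, 0.1352]
ee_rot: [-3.141, 0.001, -2.505]
force: [1.3, -0.4, 3.5]
width: 0.0069
gripper_force: 14.3
```

```bash
python3 tub.py; python3 tub2.py
```

```text
[ 0.48648794 -0.01853336  0.13517914] [-0.33679184  0.55120412  5.59558377] 0.0066834960247370515
side 191 x [-88.  16.  73.] y [104. 169. 256.] z 138.0
  far wall 63 191.8 [  0.246 192.851]
top 132 x [-93.   0.  62.] y [163. 190. 257.] z 139.0
  far wall 65 196.3 [  0.204 195.221]
[[22, 37, 44, 34, 615], [63, 41, 125, 106, 2351]]
((27.87932586669922, 168.422119140625), (69.576416015625, 130.3604278564453), 50.8723030090332) 119
-50 179.0 184.0 2
-40 181.0 187.0 9
-30 184.0 189.0 5
-20 185.0 194.0 7
-10 188.0 193.0 5
0 190.0 198.0 10
10 196.0 203.0 4
20 198.0 204.0 6
30 197.0 200.0 4
40 193.0 200.0 5
50 105.0 192.0 13
60 105.0 183.0 42
70 124.0 139.0 7
```

Call:
servo_tool(
  moves=[
    {"dx": 0,"dy": 0,"dz": 0.006,"roll": 0,"jaw": 0},
    {"dx": 0,"dy": 0,"dz": 0,"roll": 0,"jaw": 0},
    {"dx": -0.002,"dy": -0.001,"dz": 0,"roll": -3,"jaw": 0},
    {"dx": -0.002,"dy": -0.001,"dz": 0,"roll": -3,"jaw": 0},
    {"dx": 0,"dy": 0,"dz": 0,"roll": -3,"jaw": 0},
    {"dx": 0,"dy": 0,"dz": 0,"roll": -3,"jaw": 0},
    {"dx": 0,"dy": 0,"dz": 0,"roll": -1,"jaw": 0},
    {"dx": 0,"dy": 0,"dz": 0,"roll": 0,"jaw": 0},
    {"dx": 0,"dy": 0,"dz": 0,"roll": 0,"jaw": 0},
    {"dx": 0,"dy": 0,"dz": 0,"roll": 0,"jaw": 0},
  ],
  newtons=25,
)

```text
t: 22.05
eef_pos: [0.4818, -0.0206, 0.1404]
ee_rot: [3.142, -0.0, -2.732]
force: [0.0, -0.5, -0.5]
width: 0.0059
gripper_force: 23.9
```

```bash
python3 tub.py; python3 tub2.py|tail -18
```

```text
[ 0.48175174 -0.02063234  0.14040864] [ 0.16037593  1.01261312 -0.22726984] 0.005989571786179959
side 161 x [-91.  18.  72.] y [101. 177. 257.] z 139.0
  far wall 64 183.0 [8.10000e-02 1.82973e+02]
top 107 x [-93.  -3.  62.] y [168. 184. 258.] z 143.0
  far wall 57 185.4 [5.70000e-02 1.85324e+02]
[[61, 35, 126, 97, 2135], [37, 38, 15, 22, 272]]
((27.85266876220703, 162.00146484375), (62.229766845703125, 135.98001098632812), 53.59837341308594) 113
-50 177.0 177.0 1
-40 178.0 184.0 7
-30 180.0 185.0 8
-20 180.0 183.0 5
-10 181.0 187.0 10
0 181.0 187.0 5
10 181.0 185.0 7
20 182.0 189.0 8
30 184.0 188.0 6
40 180.0 186.0 5
50 170.0 182.0 5
60 98.0 172.0 35
70 108.0 153.0 11
```

Call:
servo_tool(
  moves=[
    {"dx": 0.001,"dy": 0,"dz": 0,"roll": -2,"jaw": 0},
    {"dx": 0.001,"dy": 0.001,"dz": 0,"roll": -2,"jaw": 0},
    {"dx": 0,"dy": 0,"dz": 0,"roll": 0,"jaw": 0},
    {"dx": 0,"dy": 0,"dz": 0,"roll": 0,"jaw": 0},
    {"dx": 0,"dy": 0,"dz": -0.003,"roll": 0,"jaw": 0},
    {"dx": 0,"dy": 0,"dz": -0.003,"roll": 0,"jaw": 0},
    {"dx": 0,"dy": 0,"dz": 0,"roll": 0,"jaw": 0},
    {"dx": 0,"dy": 0,"dz": 0,"roll": 0,"jaw": 0.35},
    {"dx": 0,"dy": 0,"dz": 0,"roll": 0,"jaw": 0.35},
    {"dx": 0,"dy": 0,"dz": 0,"roll": 0,"jaw": 0.35},
  ],
)

```text
t: 23.4
eef_pos: [0.4835, -0.0195, 0.1341]
ee_rot: [3.141, -0.0, -2.802]
force: [-0.4, 0.1, -0.5]
width: 0.0286
gripper_force: 0.0
```

Call:
servo_tool(
  moves=[
    {"dx": 0,"dy": 0,"dz": 0.04,"roll": 0,"jaw": 0.35},
    {"dx": 0,"dy": 0,"dz": 0.05,"roll": 0,"jaw": 0.35},
    {"dx": 0,"dy": -0.02,"dz": 0.06,"roll": -5,"jaw": 0.35},
    {"dx": 0,"dy": -0.04,"dz": 0.06,"roll": -9,"jaw": 0.65},
    {"dx": 0,"dy": -0.03,"dz": 0.03,"roll": -9,"jaw": 0.65},
    {"dx": 0.01,"dy": 0,"dz": 0,"roll": -9,"jaw": 0.65},
    {"dx": 0.02,"dy": 0,"dz": 0,"roll": -9,"jaw": 0.65},
    {"dx": 0.02,"dy": 0,"dz": 0,"roll": -9,"jaw": 0.65},
    {"dx": 0.02,"dy": 0,"dz": 0,"roll": -9,"jaw": 0.65},
    {"dx": 0,"dy": 0,"dz": 0,"roll": -9,"jaw": 0.65},
  ],
)

```text
t: 24.65
eef_pos: [0.5548, -0.1037, 0.3642]
ee_rot: [-3.14, -0.002, 2.289]
force: [-0.3, 0.1, -0.1]
width: 0.0569
gripper_force: 0.0
```

```bash
python3 tub.py; python3 tub2.py|tail -22
python3 - <<'E'
from h import *
p=np.load('/tmp/side.npz')['p'];print(get_state()['ee_rot'])
cv2.imwrite('pics/t4.png',cv2.resize(p[100:280,140:330],(570,540),interpolation=cv2.INTER_CUBIC)[...,::-1])
E
```

```text
[ 0.55399864 -0.1037998   0.3647998 ] [ 0.61709602  0.77439076 -0.07408421] 0.05681040575655164
side 219 x [-89. -29.  70.] y [102. 164. 256.] z 137.0
  far wall 51 187.1 [4.10000e-02 1.87323e+02]
top none
[[29, 36, 157, 100, 3493]]
((-2.4811935424804688, 146.92120361328125), (92.39021301269531, 150.8871612548828), 88.91072845458984) 185
-80 111.0 169.0 26
-70 102.0 183.0 42
-60 172.0 182.0 9
-50 182.0 187.0 9
-40 185.0 189.0 4
-30 184.0 189.0 6
-20 185.0 190.0 5
-10 185.0 189.0 6
0 186.0 191.0 5
10 185.0 191.0 6
20 187.0 192.0 5
30 186.0 192.0 7
40 184.0 188.0 5
50 100.0 183.0 5
60 102.0 177.0 42
70 115.0 127.0 3
[-3.14045392e+00 -1.08482775e-03  2.29216034e+00]
```

View pics/t4.png

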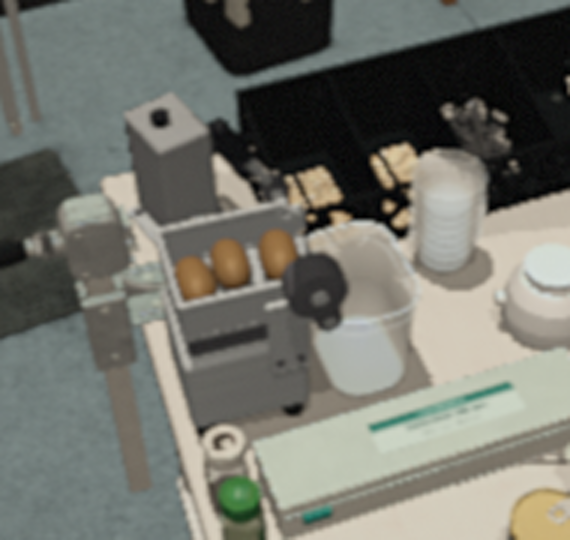

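The tub is square to within 2°, centre at about (−3, 134), below the lip at crop (365,300). I want about 10 mm more, so I push its outer wall with the closed fingers.

Call:
servo_tool(
  moves=[
    {"dx": -0.02,"dy": 0,"dz": 0,"roll": 9,"jaw": 0},
    {"dx": -0.02,"dy": 0,"dz": 0,"roll": 9,"jaw": 0},
    {"dx": -0.02,"dy": 0.014,"dz": 0,"roll": 9,"jaw": 0},
    {"dx": -0.02,"dy": 0.02,"dz": 0,"roll": 9,"jaw": 0},
    {"dx": -0.02,"dy": 0.02,"dz": 0,"roll": 9,"jaw": 0},
    {"dx": -0.02,"dy": 0.02,"dz": 0,"roll": 9,"jaw": 0},
    {"dx": -0.02,"dy": 0.02,"dz": -0.03,"roll": 9,"jaw": 0},
    {"dx": -0.02,"dy": 0.02,"dz": -0.04,"roll": 9,"jaw": 0},
    {"dx": -0.006,"dy": 0,"dz": -0.03,"roll": 2,"jaw": 0},
    {"dx": 0,"dy": 0,"dz": 0,"roll": 0,"jaw": 0},
  ],
)

```text
t: 26.0
eef_pos: [0.3862, 0.0096, 0.2645]
ee_rot: [3.141, -0.003, -2.694]
force: [0.1, 0.1, 1.1]
width: 0.0006
gripper_force: 0.0
```

Call:
servo_tool(
  moves=[
    {"dx": 0,"dy": 0,"dz": -0.05,"roll": -1,"jaw": 0},
    {"dx": 0,"dy": 0,"dz": -0.05,"roll": 0,"jaw": 0},
    {"dx": 0,"dy": 0,"dz": -0.05,"roll": 0,"jaw": 0},
    {"dx": 0,"dy": 0,"dz": -0.015,"roll": 0,"jaw": 0},
    {"dx": 0.004,"dy": 0.002,"dz": 0,"roll": 0,"jaw": 0},
    {"dx": 0.004,"dy": 0.002,"dz": 0,"roll": 0,"jaw": 0},
    {"dx": 0.004,"dy": 0.002,"dz": 0,"roll": 0,"jaw": 0},
    {"dx": 0.004,"dy": 0.002,"dz": 0,"roll": 0,"jaw": 0},
    {"dx": 0.004,"dy": 0.001,"dz": 0,"roll": 0,"jaw": 0},
    {"dx": 0,"dy": 0,"dz": 0,"roll": 0,"jaw": 0},
  ],
)

```text
t: 27.25
eef_pos: [0.4081, 0.0191, 0.1008]
ee_rot: [-3.142, 0.0, -2.715]
force: [-0.8, 0.1, 0.5]
width: 0.0004
gripper_force: 0.1
```

```bash
python3 tub.py; python3 tub2.py|tail -20
```

```text
[0.4077313  0.0189078  0.10069787] [-0.11149627 -0.00824147 -0.48547514] 0.0003057068459219693
side 147 x [-88. -65.  70.] y [103. 134. 257.] z 137.0
top 30 x [-94.  63.  67.] y [101. 112. 259.] z 140.0
[[155, 7, 12, 10, 105], [170, 22, 7, 7, 49], [162, 30, 23, 72, 808], [31, 36, 26, 65, 904], [116, 105, 7, 7, 49]]
((-69.29985046386719, 129.88735961914062), (58.86151123046875, 15.396294593811035), 79.36112976074219) 64
-80 104.0 151.0 24
-70 100.0 155.0 37
-60 154.0 158.0 3
```

The contact geometry puts the tub centre at y ≈ 122 in the pan frame. I back off, rise, turn and go above the lever grip.

Call:
servo_tool(
  moves=[
    {"dx": -0.012,"dy": -0.006,"dz": 0,"roll": 0,"jaw": 0},
    {"dx": -0.006,"dy": -0.003,"dz": 0.04,"roll": 0,"jaw": 0},
    {"dx": 0,"dy": 0,"dz": 0.055,"roll": -6,"jaw": 0},
    {"dx": 0,"dy": 0,"dz": 0.055,"roll": -9,"jaw": 0},
    {"dx": 0,"dy": -0.01,"dz": 0.055,"roll": -9,"jaw": 0.5},
    {"dx": 0.02,"dy": -0.02,"dz": 0.055,"roll": -9,"jaw": 0.9},
    {"dx": 0.03,"dy": -0.02,"dz": 0,"roll": -9,"jaw": 0.9},
    {"dx": 0.03,"dy": 0,"dz": 0,"roll": -9,"jaw": 0.9},
    {"dx": 0.03,"dy": 0,"dz": 0,"roll": -9,"jaw": 0.9},
    {"dx": 0.03,"dy": 0,"dz": 0,"roll": -9,"jaw": 0.9},
  ],
)

```text
t: 28.6
eef_pos: [0.5297, -0.0404, 0.3606]
ee_rot: [-3.141, -0.0, 2.358]
force: [0.0, 0.3, -0.1]
width: 0.0549
gripper_force: 0.0
```

```bash
python3 tub.py; python3 tub2.py|tail -20;python3 -c "
from station import *
print(get_state()['ee_rot'])"
```

```text
[ 0.53068553 -0.04016382  0.35912007] [-0.67813525 -0.87002888 -0.82329055] 0.0628394579647928
side 221 x [-88. -28.  70.] y [102. 164. 255.] z 137.0
  far wall 50 186.8 [1.00000e-02 1.87132e+02]
top 154 x [-92. -66.  31.] y [102. 176. 257.] z 138.0
  far wall 48 188.8 [2.20000e-02 1.89024e+02]
[[26, 38, 95, 97, 2047], [122, 38, 64, 98, 1460]]
((-47.130584716796875, 160.7130126953125), (113.07545471191406, 52.805824279785156), 50.92133331298828) 109
-90 141.0 141.0 1
-80 111.0 170.0 14
-70 101.0 180.0 50
-60 172.0 189.0 11
-50 182.0 190.0 8
-40 186.0 188.0 3
-30 185.0 190.0 7
-20 184.0 189.0 4
-10 185.0 190.0 5
0 186.0 191.0 6
[-3.13937092e+00 -1.41808829e-03  2.35943563e+00]
```

The tub sprang back because it had tilted under the high push. I pinch the short wall square at its middle, lift it a little and slide it in by 12 mm instead.

Call:
servo_tool(
  moves=[
    {"dx": -0.01,"dy": -0.01,"dz": 0,"roll": 9.5,"jaw": 0.4},
    {"dx": -0.02,"dy": 0,"dz": 0,"roll": 9.5,"jaw": 0.4},
    {"dx": -0.02,"dy": 0.008,"dz": 0,"roll": 9.5,"jaw": 0.4},
    {"dx": 0,"dy": 0.02,"dz": 0,"roll": 9.5,"jaw": 0.4},
    {"dx": 0,"dy": 0,"dz": -0.02,"roll": 9.5,"jaw": 0.4},
    {"dx": 0,"dy": 0,"dz": -0.04,"roll": 9.5,"jaw": 0.4},
    {"dx": 0,"dy": 0,"dz": -0.04,"roll": 9.5,"jaw": 0.4},
    {"dx": 0,"dy": 0,"dz": -0.04,"roll": 3,"jaw": 0.4},
    {"dx": 0,"dy": 0,"dz": 0,"roll": 0,"jaw": 0.4},
    {"dx": 0,"dy": 0,"dz": 0,"roll": 0,"jaw": 0.4},
  ],
)

```text
t: 29.95
eef_pos: [0.4802, -0.0221, 0.2225]
ee_rot: [-3.141, 0.002, -2.707]
force: [-0.5, -0.5, -0.1]
width: 0.035
gripper_force: 0.0
```

Call:
servo_tool(
  moves=[
    {"dx": 0,"dy": 0,"dz": -0.045,"roll": 0,"jaw": 0.4},
    {"dx": 0,"dy": 0,"dz": -0.046,"roll": 0,"jaw": 0.4},
    {"dx": 0,"dy": 0,"dz": 0,"roll": 0,"jaw": 0.4},
    {"dx": 0,"dy": 0,"dz": 0,"roll": 0,"jaw": 0},
    {"dx": 0,"dy": 0,"dz": 0,"roll": 0,"jaw": 0},
    {"dx": 0,"dy": 0,"dz": 0,"roll": 0,"jaw": 0},
    {"dx": 0,"dy": 0,"dz": 0,"roll": 0,"jaw": 0},
    {"dx": 0,"dy": 0,"dz": 0.004,"roll": 0,"jaw": 0},
    {"dx": 0,"dy": 0,"dz": 0.004,"roll": 0,"jaw": 0},
    {"dx": 0,"dy": 0,"dz": 0,"roll": 0,"jaw": 0},
  ],
  newtons=30,
)

```text
t: 31.2
eef_pos: [0.4799, -0.022, 0.138]
ee_rot: [-3.142, 0.0, -2.706]
force: [0.1, -0.6, -0.5]
width: 0.0058
gripper_force: 28.2
```

Call:
servo_tool(
  moves=[
    {"dx": 0.003,"dy": 0.002,"dz": 0,"roll": 0,"jaw": 0},
    {"dx": 0.004,"dy": 0.002,"dz": 0,"roll": -1,"jaw": 0},
    {"dx": 0.004,"dy": 0.002,"dz": 0,"roll": 0,"jaw": 0},
    {"dx": 0,"dy": 0,"dz": 0,"roll": 0,"jaw": 0},
    {"dx": 0,"dy": 0,"dz": -0.003,"roll": 0,"jaw": 0},
    {"dx": 0,"dy": 0,"dz": -0.003,"roll": 0,"jaw": 0},
    {"dx": 0,"dy": 0,"dz": 0,"roll": 0,"jaw": 0},
    {"dx": 0,"dy": 0,"dz": 0,"roll": 0,"jaw": 0.35},
    {"dx": 0,"dy": 0,"dz": 0,"roll": 0,"jaw": 0.35},
    {"dx": 0,"dy": 0,"dz": 0,"roll": 0,"jaw": 0.35},
  ],
)

```text
t: 32.45
eef_pos: [0.4905, -0.016, 0.1316]
ee_rot: [3.141, -0.0, -2.724]
force: [-0.5, 0.5, 0.6]
width: 0.0283
gripper_force: 0.0
```

Call:
servo_tool(
  moves=[
    {"dx": 0,"dy": 0,"dz": 0.04,"roll": 0,"jaw": 0.35},
    {"dx": 0,"dy": 0,"dz": 0.05,"roll": 0,"jaw": 0.35},
    {"dx": 0,"dy": -0.02,"dz": 0.06,"roll": -9,"jaw": 0.5},
    {"dx": 0,"dy": -0.03,"dz": 0.06,"roll": -9.5,"jaw": 0.9},
    {"dx": 0,"dy": 0,"dz": 0.02,"roll": -9.5,"jaw": 0.9},
    {"dx": 0.01,"dy": 0,"dz": 0,"roll": -9.5,"jaw": 0.9},
    {"dx": 0.02,"dy": 0,"dz": 0,"roll": -9.5,"jaw": 0.9},
    {"dx": 0.02,"dy": 0,"dz": 0,"roll": -9.5,"jaw": 0.9},
    {"dx": 0.02,"dy": 0,"dz": 0,"roll": -9.5,"jaw": 0.9},
    {"dx": 0,"dy": 0,"dz": 0,"roll": -9.5,"jaw": 0.9},
  ],
)

```text
t: 33.7
eef_pos: [0.5616, -0.0636, 0.3558]
ee_rot: [-3.14, -0.001, 2.236]
force: [0.2, -0.1, -0.9]
width: 0.0787
gripper_force: 0.0
```

```bash
python3 tub.py; python3 tub2.py|tail -20;python3 -c "
from station import *
print(get_state()['ee_rot'])"
```

```text
[ 0.56082609 -0.06367973  0.35629636] [-0.29813556  0.22511447 -0.39221423] 0.0787361639483615
side 200 x [-91. -36.  70.] y [100. 153. 256.] z 136.0
  far wall 47 173.5 [2.00000e-03 1.73659e+02]
top 91 x [-93. -71. -22.] y [102. 147. 258.] z 138.0
  far wall 10 176.0 [-1.0500e-01  1.7317e+02]
[[30, 29, 155, 92, 3145]]
((-1.2182159423828125, 137.2550048828125), (81.53506469726562, 146.83847045898438), 86.90779113769531) 165
-80 108.0 146.0 16
-70 100.0 162.0 42
-60 161.0 173.0 10
-50 170.0 174.0 6
-40 170.0 176.0 5
-30 172.0 177.0 6
-20 174.0 177.0 4
-10 172.0 177.0 6
0 171.0 176.0 5
10 173.0 176.0 6
20 171.0 176.0 5
30 171.0 176.0 6
40 167.0 172.0 4
50 164.0 169.0 3
60 93.0 162.0 35
70 102.0 147.0 6
[-3.14065145e+00 -7.44883126e-04  2.23945547e+00]
```

The tub is well placed: far wall at y 173.7, square, centre about (−3, 121). Now I cage the lever grip.

Call:
servo_tool(
  moves=[
    {"dx": 0.016,"dy": 0.022,"dz": 0,"roll": -7,"jaw": 0.9},
    {"dx": 0.017,"dy": 0.023,"dz": 0,"roll": -7,"jaw": 0.9},
    {"dx": 0,"dy": 0,"dz": 0,"roll": 0,"jaw": 0.9},
    {"dx": 0,"dy": 0,"dz": -0.02,"roll": 0,"jaw": 0.9},
    {"dx": 0,"dy": 0,"dz": -0.02,"roll": 0,"jaw": 0.9},
    {"dx": 0,"dy": 0,"dz": -0.02,"roll": 0,"jaw": 0.9},
    {"dx": 0,"dy": 0,"dz": -0.02,"roll": 0,"jaw": 0.9},
    {"dx": 0,"dy": 0,"dz": -0.024,"roll": 0,"jaw": 0.9},
    {"dx": 0,"dy": 0,"dz": 0,"roll": 0,"jaw": 0.9},
    {"dx": 0,"dy": 0,"dz": 0,"roll": 0,"jaw": 0.9},
  ],
)

```text
t: 35.05
eef_pos: [0.5941, -0.019, 0.2541]
ee_rot: [3.14, 0.001, 1.999]
force: [0.3, -0.3, 1.2]
width: 0.0789
gripper_force: 0.0
```

Run:
```python
from h import *
p,d=grab('side');s=get_state();print(s['eef_pos'],s['ee_rot'],s['force'])
cv2.imwrite('pics/l1.png',cv2.resize(p[100:250,150:330],(720,600),interpolation=cv2.INTER_CUBIC)[...,::-1])
```

```text
[ 0.59426462 -0.01892352  0.25436072] [3.13983572e+00 7.00095331e-04 1.99854038e+00] [0.35899564 0.10465867 0.73288693]
```

View pics/l1.png

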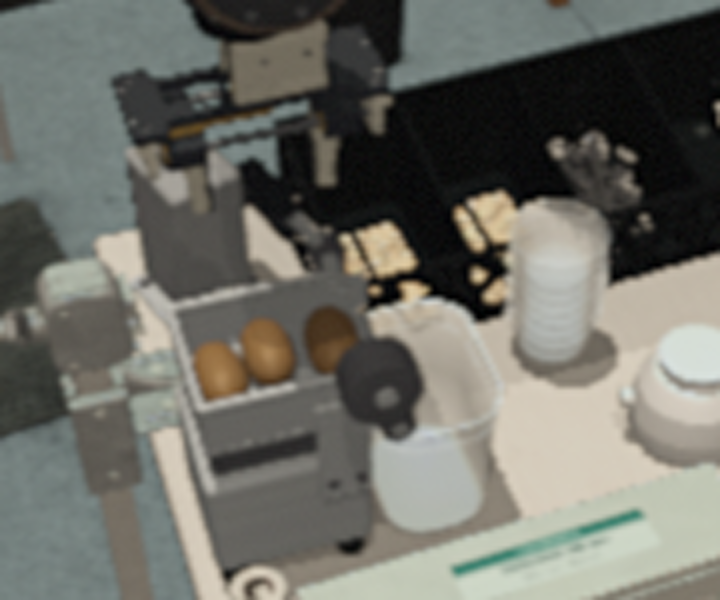

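The fingers at crop (200,190) and (325,165) straddle the lever grip, and the tub stands under the lip. I swing the lever over.

Call:
servo_tool(
  moves=[
    {"dx": -0.009,"dy": -0.004,"dz": 0,"roll": 0,"jaw": 0.9},
    {"dx": -0.01,"dy": -0.0045,"dz": 0,"roll": 0,"jaw": 0.9},
    {"dx": -0.01,"dy": -0.0045,"dz": 0,"roll": 0,"jaw": 0.9},
    {"dx": -0.01,"dy": -0.0045,"dz": 0,"roll": 0,"jaw": 0.9},
    {"dx": -0.01,"dy": -0.0045,"dz": 0,"roll": 0,"jaw": 0.9},
    {"dx": -0.01,"dy": -0.0045,"dz": 0,"roll": 0,"jaw": 0.9},
    {"dx": -0.01,"dy": -0.0045,"dz": 0,"roll": 0,"jaw": 0.9},
    {"dx": -0.01,"dy": -0.0045,"dz": 0,"roll": 0,"jaw": 0.9},
    {"dx": -0.01,"dy": -0.0045,"dz": 0,"roll": 0,"jaw": 0.9},
    {"dx": -0.009,"dy": -0.004,"dz": 0,"roll": 0,"jaw": 0.9},
  ],
)

```text
t: 36.35
eef_pos: [0.4941, -0.0633, 0.2523]
ee_rot: [-3.139, -0.001, 1.997]
force: [0.4, 0.2, -0.2]
width: 0.0788
gripper_force: 0.0
```

Call:
servo_tool(
  moves=[
    {"dx": -0.004,"dy": -0.002,"dz": 0,"roll": 0,"jaw": 0.9},
    {"dx": -0.004,"dy": -0.002,"dz": 0,"roll": 0,"jaw": 0.9},
    {"dx": 0,"dy": 0,"dz": 0,"roll": 0,"jaw": 0.9},
    {"dx": 0,"dy": 0,"dz": 0,"roll": 0,"jaw": 0.9},
    {"dx": 0,"dy": 0,"dz": 0,"roll": 0,"jaw": 0.9},
    {"dx": 0,"dy": 0,"dz": 0,"roll": 0,"jaw": 0.9},
    {"dx": 0,"dy": 0,"dz": 0,"roll": 0,"jaw": 0.9},
    {"dx": 0,"dy": 0,"dz": 0,"roll": 0,"jaw": 0.9},
    {"dx": 0,"dy": 0,"dz": 0,"roll": 0,"jaw": 0.9},
    {"dx": 0,"dy": 0,"dz": 0,"roll": 0,"jaw": 0.9},
  ],
)

```text
t: 37.6
eef_pos: [0.4879, -0.0668, 0.253]
ee_rot: [3.141, 0.0, 1.997]
force: [1.9, 0.8, 0.1]
width: 0.0786
gripper_force: 1.1
```

```bash
cat > pot.py <<'E'
from h import *
s=get_state();print(s['t'],s['eef_pos'],s['force'])
an=np.deg2rad(114)
for n in('side','top'):
    p,d=grab(n);W=cloud(n,d)*1000;x=(W[...,:2]-[574,96.5])@[np.cos(an),np.sin(an)];y=(W[...,:2]-[574,96.5])@[-np.sin(an),np.cos(an)]
    h=cv2.cvtColor(p,cv2.COLOR_RGB2HSV)
    m=((h[...,0]<16)&(h[...,0]>5)&(h[...,1]>110)&(h[...,2]>60)&(abs(x)<90)&(y>-80)&(y<200)).astype(np.uint8)
    c,l,st,ce=cv2.connectedComponentsWithStats(m)
    for i in range(1,c):
        if st[i,4]>8:k=l==i;print(n,st[i].tolist(),'pan xyz',np.median(x[k]).round(),np.median(y[k]).round(),np.median(W[...,2][k]).round())
    k=(abs(x)<58)&(y>-80)&(y<75)&(W[...,2]>140)&(W[...,2]<330)
    print(n,'pan z pct',np.percentile(W[...,2][k],[5,50,95]).round() if k.sum()>5 else k.sum())
E
python3 pot.py;python3 tub2.py|tail -20
```

```text
37.6 [ 0.48786379 -0.06676464  0.2529692 ] [1.92993181 0.78303373 0.14050972]
side pan z pct [150. 225. 311.]
top [287, 197, 7, 5, 26] pan xyz -35.0 157.0 59.0
top pan z pct [152. 289. 302.]
[[143, 29, 43, 93, 1185], [32, 37, 61, 86, 1580]]
((-58.5499382019043, 147.83456420898438), (92.987548828125, 32.477413177490234), 56.48123550415039) 81
-80 101.0 159.0 12
-70 103.0 169.0 45
-60 158.0 173.0 9
-50 167.0 177.0 5
-40 172.0 179.0 6
-30 175.0 179.0 4
```

The pan is tipped. I check the potatoes with a looser colour mask in the tub region.

Run:
```python
from h import *
an=np.deg2rad(114);o=np.array([574,96.5]);X=np.array([np.cos(an),np.sin(an)]);Y=np.array([-np.sin(an),np.cos(an)])
for n in('side','top'):
    z=np.load(f'/tmp/{n}.npz');p,d=z['p'],z['d'];h=cv2.cvtColor(p,cv2.COLOR_RGB2HSV).astype(int);W=cloud(n,d)*1000
    x=(W[...,:2]-o)@X;y=(W[...,:2]-o)@Y
    m=((h[...,0]<18)&(h[...,0]>3)&(h[...,1]>70)&(h[...,2]>40)&(p[...,0].astype(int)-p[...,2]>30)).astype(np.uint8)
    m[:, :]*=((np.nan_to_num(x,nan=0)**2<100**2)&(np.nan_to_num(y,nan=0)>-100)&(np.nan_to_num(y)<240))
    c,l,st,ce=cv2.connectedComponentsWithStats(m)
    for i in range(1,c):
        if st[i,4]>6:k=l==i;print(n,st[i].tolist(),p[k].mean(0).round(),np.nanpercentile(x[k],[5,50,95]).round(),np.nanpercentile(y[k],[5,50,95]).round(),np.nanpercentile(W[...,2][k],[5,50,95]).round())
```

```text
side [232, 0, 37, 10, 54] [100.  83.  68.] [-97. -74. -66.] [103. 143. 188.] [689. 690. 692.]
side [242, 12, 80, 47, 960] [106.  88.  72.] [33. 77. 98.] [ 86. 137. 226.] [666. 679. 724.]
side [238, 16, 31, 20, 366] [106.  88.  71.] [-65. -32.  -1.] [101. 125. 155.] [663. 673. 677.]
side [254, 203, 9, 5, 27] [108.  81.  53.] [-28. -20.  89.] [ 90. 135. 147.] [ 42.  50. 182.]
top [337, 112, 40, 60, 328] [110.  90.  72.] [-97. -78. -69.] [107. 148. 186.] [689. 691. 693.]
top [275, 123, 71, 65, 2888] [103.  83.  65.] [-67. -31.   5.] [101. 134. 165.] [661. 673. 677.]
top [206, 141, 79, 131, 5663] [102.  82.  64.] [30. 70. 97.] [ 88. 152. 231.] [667. 683. 724.]
top [276, 154, 3, 9, 9] [118. 102.  81.] [10. 11. 12.] [114. 119. 124.] [676. 678. 680.]
top [287, 197, 7, 5, 27] [73. 52. 31.] [-47. -36.  17.] [152. 156. 174.] [ 52.  58. 639.]
top [279, 202, 2, 4, 7] [80. 60. 39.] [-5. 30. 31.] [153. 173. 176.] [ 30. 624. 637.]
```

Potatoes show in the tub at about (−20,135,50) and (−36,156,58); the rest is hidden by the arm and counterweight. I swing the lever back, which also clears the view.

Call:
servo_tool(
  moves=[
    {"dx": 0.011,"dy": 0.005,"dz": 0,"roll": 0,"jaw": 0.9},
    {"dx": 0.011,"dy": 0.005,"dz": 0,"roll": 0,"jaw": 0.9},
    {"dx": 0.011,"dy": 0.005,"dz": 0,"roll": 0,"jaw": 0.9},
    {"dx": 0.011,"dy": 0.005,"dz": 0,"roll": 0,"jaw": 0.9},
    {"dx": 0.011,"dy": 0.005,"dz": 0,"roll": 0,"jaw": 0.9},
    {"dx": 0.011,"dy": 0.005,"dz": 0,"roll": 0,"jaw": 0.9},
    {"dx": 0.011,"dy": 0.005,"dz": 0,"roll": 0,"jaw": 0.9},
    {"dx": 0.011,"dy": 0.005,"dz": 0,"roll": 0,"jaw": 0.9},
    {"dx": 0.011,"dy": 0.005,"dz": 0,"roll": 0,"jaw": 0.9},
    {"dx": 0.011,"dy": 0.005,"dz": 0,"roll": 0,"jaw": 0.9},
  ],
)

```text
t: 38.95
eef_pos: [0.5987, -0.0163, 0.2529]
ee_rot: [3.141, -0.0, 1.997]
force: [-0.7, 0.5, 0.4]
width: 0.0787
gripper_force: 0.0
```

Call:
servo_tool(
  moves=[
    {"dx": 0,"dy": 0,"dz": 0,"roll": 0,"jaw": 0.9},
    {"dx": 0,"dy": 0,"dz": 0,"roll": 0,"jaw": 0.9},
    {"dx": 0,"dy": 0,"dz": 0.02,"roll": 0,"jaw": 0.9},
    {"dx": 0,"dy": 0,"dz": 0.03,"roll": 0,"jaw": 0.9},
    {"dx": 0,"dy": 0,"dz": 0.04,"roll": 0,"jaw": 0.9},
    {"dx": 0,"dy": -0.03,"dz": 0.03,"roll": 0,"jaw": 0.9},
    {"dx": 0,"dy": -0.05,"dz": 0,"roll": 0,"jaw": 0.9},
    {"dx": 0,"dy": -0.055,"dz": 0,"roll": 0,"jaw": 0.9},
    {"dx": 0,"dy": -0.055,"dz": 0,"roll": 0,"jaw": 0.9},
    {"dx": 0,"dy": 0,"dz": 0,"roll": 0,"jaw": 0.9},
  ],
)

```text
t: 40.2
eef_pos: [0.5968, -0.2102, 0.3726]
ee_rot: [-3.141, -0.0, 1.993]
force: [-0.7, 0.5, -0.5]
width: 0.0789
gripper_force: 0.0
```

```bash
python3 pot.py;python3 tub2.py|sed -n 1,3p
python3 - <<'E'
from h import *
an=np.deg2rad(114);o=np.array([574,96.5])
for n in('side','top'):
    z=np.load(f'/tmp/{n}.npz');W=cloud(n,z['d'])*1000;x=(W[...,:2]-o)@[np.cos(an),np.sin(an)];y=(W[...,:2]-o)@[-np.sin(an),np.cos(an)]
    dk=z['p'].max(-1)<60
    k=dk&(abs(x+112)<22)&(W[...,2]>225)&(W[...,2]<300)&(y<150)&(y>0);print(n,'grip y,z',np.median(y[k]).round(),np.median(W[...,2][k]).round(),k.sum())
    k=(abs(x)<45)&(abs(y)<50)&(W[...,2]<350);print(n,'pan floor',np.percentile(W[...,2][k],[2,50,98]).round())
    k=(abs(x)<45)&(y<-55)&(y>-66)&(W[...,2]<350);print(n,'back rim',np.percentile(W[...,2][k],95).round())
E
```

```text
40.2 [ 0.59679951 -0.21020868  0.37257333] [-0.7266701   0.54809058 -0.470455  ]
side [254, 199, 8, 8, 24] pan xyz -30.0 133.0 58.0
side pan z pct [160. 175. 214.]
top [271, 182, 23, 20, 183] pan xyz -27.0 125.0 58.0
top [262, 197, 19, 12, 151] pan xyz 18.0 139.0 40.0
top pan z pct [162. 166. 214.]
[[32, 29, 154, 94, 3133]]
((-0.2351226806640625, 138.4544677734375), (83.63411712646484, 147.32618713378906), 86.98157501220703) 169
-80 104.0 148.0 17
side grip y,z 35.0 261.0 114
side pan floor [-905.  164.  169.]
side back rim 215.0
top grip y,z 32.0 279.0 58
top pan floor [161. 165. 169.]
top back rim 216.0
```

The pan is level and empty. I check that all three potatoes are in the tub and none lie elsewhere.

Run:
```python
from h import *
an=np.deg2rad(114);o=np.array([574,96.5])
for n in('side','top'):
    z=np.load(f'/tmp/{n}.npz');p=z['p'];h=cv2.cvtColor(p,cv2.COLOR_RGB2HSV);W=cloud(n,z['d'])*1000;x=(W[...,:2]-o)@[np.cos(an),np.sin(an)];y=(W[...,:2]-o)@[-np.sin(an),np.cos(an)]
    m=((h[...,0]<18)&(h[...,0]>4)&(h[...,1]>95)&(h[...,2]>45)).astype(np.uint8)
    c,l,st,ce=cv2.connectedComponentsWithStats(m)
    for i in range(1,c):
        if st[i,4]>15:k=l==i;print(n,st[i].tolist(),p[k].mean(0).round(),np.nanmedian(x[k]).round(),np.nanmedian(y[k]).round(),np.nanmedian(W[...,2][k]).round())
    if n=='top':
        # height map in tub (5 mm-ish): z in 1cm
        for yy in range(90,170,8):
            r=[]
            for xx in range(-64,64,8):
                k=(x>=xx)&(x<xx+8)&(y>=yy)&(y<yy+8);r.append(f'{np.median(W[...,2][k])/10:4.0f}'+('b' if m[k].mean()>.4 else ' ') if k.any() else '  .  ')
            print(yy,*r)
q=np.load('/tmp/top.npz')['p'][170:220,250:305];print(q.shape)
```

```text
side [350, 3, 8, 21, 110] [76. 53. 34.] -1838.0 1457.0 -278.0
side [266, 5, 78, 96, 2501] [104.  76.  47.] -1989.0 1093.0 -484.0
side [452, 15, 37, 27, 358] [97. 70. 44.] -213.0 955.0 432.0
side [347, 17, 38, 61, 1169] [92. 67. 41.] -300.0 589.0 410.0
side [453, 39, 42, 30, 728] [96. 70. 43.] -119.0 898.0 413.0
side [340, 57, 10, 30, 139] [77. 55. 35.] -1837.0 1458.0 -719.0
side [337, 91, 46, 62, 991] [105.  76.  46.] -348.0 596.0 103.0
side [450, 110, 13, 25, 177] [99. 70. 41.] -123.0 955.0 114.0
side [372, 135, 15, 24, 215] [95. 67. 40.] -97.0 616.0 98.0
side [254, 199, 9, 8, 63] [94. 69. 43.] -25.0 139.0 55.0
side [387, 293, 26, 12, 45] [63. 50. 34.] 143.0 751.0 -615.0
top [289, 0, 108, 17, 917] [100.  80.  62.] -117.0 12.0 798.0
top [409, 0, 72, 27, 1052] [97. 78. 60.] -219.0 62.0 795.0
top [485, 0, 27, 48, 193] [66. 52. 40.] -244.0 103.0 810.0
top [401, 25, 87, 42, 2455] [74. 59. 45.] -204.0 99.0 782.0
top [287, 28, 134, 356, 15387] [88. 70. 54.] -42.0 172.0 802.0
top [341, 110, 7, 14, 47] [107.  86.  66.] -58.0 127.0 805.0
top [270, 182, 25, 20, 269] [73. 51. 30.] -26.0 121.0 5
[... 1108 characters left out ...]
 80    80b   80b   79b   76    77     5b    3     3     3b    3     3    -0     0     9 
122   81b   80    80b   80b   80b   78b   75    76     3b    4b    4b    4b    4b    3     0     9 
130   81    81    81b   80b   80b   79b   78    78     4b    4b    4b    4b    4b    3     1    11 
138   81    81    81    81    81b   80b   79b   77    77     4b    4b    4b    4b    3     0     8 
146   81    81    81    81    81    80b   80b   78b   78     4b    4b    4b    3     0     1    13 
154   81    81    81    81    81    81b   80b   79b   78    77     3     0     0     0     9    14 
162   81    81    81    81    81    81    81b   80b   78    78     0     0     1     7    12     0 
(50, 55, 3)
```

The arm hides the tub's right half, so I move it well away and look again.

Call:
servo_tool(
  moves=[
    {"dx": -0.03,"dy": -0.05,"dz": 0,"roll": 0,"jaw": 0.9},
    {"dx": -0.04,"dy": -0.045,"dz": 0,"roll": 0,"jaw": 0.9},
    {"dx": -0.04,"dy": -0.045,"dz": 0,"roll": 0,"jaw": 0.9},
    {"dx": -0.04,"dy": -0.045,"dz": 0,"roll": 0,"jaw": 0.9},
    {"dx": -0.04,"dy": -0.045,"dz": 0,"roll": 0,"jaw": 0.9},
    {"dx": -0.04,"dy": -0.045,"dz": 0,"roll": 0,"jaw": 0.9},
    {"dx": -0.04,"dy": -0.04,"dz": 0,"roll": 0,"jaw": 0.9},
    {"dx": -0.03,"dy": -0.03,"dz": 0,"roll": 0,"jaw": 0.9},
    {"dx": 0,"dy": 0,"dz": 0,"roll": 0,"jaw": 0.9},
    {"dx": 0,"dy": 0,"dz": 0,"roll": 0,"jaw": 0.9},
  ],
)

```text
t: 41.55
eef_pos: [0.2984, -0.551, 0.3731]
ee_rot: [3.141, 0.0, 1.998]
force: [0.7, -0.4, -0.7]
width: 0.079
gripper_force: 0.0
```

```bash
python3 pot.py
python3 - <<'E'
from h import *
an=np.deg2rad(114);o=np.array([574,96.5])
z=np.load('/tmp/top.npz');p=z['p'];h=cv2.cvtColor(p,cv2.COLOR_RGB2HSV);W=cloud('top',z['d'])*1000;x=(W[...,:2]-o)@[np.cos(an),np.sin(an)];y=(W[...,:2]-o)@[-np.sin(an),np.cos(an)]
m=((h[...,0]<18)&(h[...,0]>4)&(h[...,1]>95)&(h[...,2]>45))
for yy in range(74,180,7):
    r=[]
    for xx in range(-75,75,7):
        k=(x>=xx)&(x<xx+7)&(y>=yy)&(y<yy+7);r.append(f'{np.median(W[...,2][k])/10:3.0f}'+('b' if m[k].mean()>.4 else ' ') if k.any() else '  . ')
    print(yy,*r)
# tins/handle check
a=np.deg2rad(40);r=W[...,:2]-[647,-202];u=r@[np.cos(a),np.sin(a)];v=r@[-np.sin(a),np.cos(a)]
k=(p.max(-1)<60)&(abs(u)<16)&(v>-25)&(v<100)&(W[...,2]>60)&(W[...,2]<200)
print('handle v',np.percentile(v[k],[2,98]).round(),'z by v',[(i,np.median(W[...,2][k&(v>i)&(v<=i+15)]).round()) for i in range(20,85,15)])
E
```

```text
41.55 [ 0.29842695 -0.55104251  0.37312889] [ 0.70299572 -0.38751239 -0.74553595]
side [253, 202, 5, 5, 10] pan xyz -21.0 129.0 50.0
side pan z pct [159. 174. 214.]
top [271, 184, 24, 18, 161] pan xyz -27.0 126.0 56.0
top [261, 197, 20, 12, 113] pan xyz 19.0 139.0 38.0
top pan z pct [162. 166. 215.]
74  19   20   21   17   17   16   16   17   17   17   17   17   16   17   16   16   16   17   20   19   18   22 
81  19   20   20   17   16    3   16   16   16   16   16   16   16   16   16   16   11   17   20   19   19   25 
88  19   19    9    5   16   16   16   16   16b  16   16   16   16   16   16   16   16   12   14   19   18   21 
95  14   12    4    0   -0   16    6b   6b   6b   6b   5b   3   -0   -0    0   -0    0    1    6   14    7   -0 
102  13    7    1    0    0    6b   6b   6b   6b   6b   5b   4    0    0   -0    0    0    0    1   12    0    0 
109  13    6    0    0    0    6b   6b   6b   7b   6b   5b   3    0    0   -0    0   -0    0    3   11   14   -0 
116  14    6    0    0    2    4b   6b   6b   6b   5b   4b   3    3    3b   4b   4b   3    0    1   12    0   -0 
123  
[... 408 characters left out ...]
4b   4b   4b   3    0    1   13    7   -0 
151  14   11    3    5b   6b   6b   6b   5    0    3b   4b   4b   4b   4b   3   -0    0    0    7   14    0   -0 
158  14   13    7    3    4    5    4    0   -0    0    3    3    3   -0    0    0    1    5   13    7    0   -0 
165  -0   14   13    9    5    2    1    1    0    1    1    0    1    1    2    1    9   13   13   -0    0    0 
172   0    0   14   14   14   14   13   14   14   14   13   14   14   14   14   14   14   -0   -0    0    0    0 
179   0   -0   -0   -0   -0    0   -0    0   -0   -0   -0   -0   -0   -0    0   -0   -0   -0   -0   -0    0   -0 
handle v [-19.  74.] z by v [(20, np.float64(110.0)), (35, np.float64(109.0)), (50, np.float64(110.0)), (65, np.float64(109.0)), (80, np.float64(nan))]
  return _methods._mean(a, axis=axis, dtype=dtype,
  ret = ret.dtype.type(ret / rcount)
```

Three separate potatoes lie in the upright tub, at about (20,135), (−40,140) and (−20,105) in the pan frame. The pan is level, the handle is level and the arm is clear, so I hand in.

```bash
python3 -c "
from station import *
print(job_done())"
```

```text
the job is handed in; nothing more can be done
None
```

The job is handed in: isolator off and level, pan tipped and back level, all three potatoes in the upright tub, though I viewed 11 pictures where 10 were allowed.

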